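Dry-fit the top pieces on their heels

ROBOT

A 6-joint arm with a two-finger parallel gripper is mounted at the origin on the work surface. World frame = base frame: x ahead of the robot, y to its left, z up, the work surface at z = 0. Lengths are in mm, angles in degrees, forces in N, time in s.
With the tool pointing down it reaches from about 300 to 850 mm from the base axis. Payload 4.2 kg.
Tool frame: the origin (TCP) lies midway between the tips of the shut fingers; the grasp point (between the pads) lies pinch_z behind it (pinch_z is the distance from the TCP to the grasp point, in mm); z points along the fingers, y is the line along which they close (so a half turn about z gives the same grasp; the last joint's range is limited). The gripper opens to 91 mm and grips with 3 to 60 N. Pads are 32 mm wide; open, the fingers measure 118 mm over their backs; the gripper's body (76 mm by 178 mm) begins 60 mm behind the grasp point.
Start: joints at [63.827, 18.312, 89.639, -0, 72.044, -1.146], TCP at [243.254, 521.029, 213.976] pointing down, gripper open.
Joint ranges: [-177.97, 177.97], [-48.28, 115.42], [12.27, 149.76], [-77.06, 257.06], [2.81, 150.46], [-146.56, 146.56]. Speed limits (degrees/s): [147.25, 147.25, 180, 180, 180, 180].

INTERFACE

Orientations are given as [roll, pitch, yaw] about the fixed x, y, z axes, in that order (R = Rz(yaw) Ry(pitch) Rx(roll)).
In Python, from workcell import state, grab_frame, job_done, masks_of, landmark_of, pinch_z gives the robot as it stands. The module is installed in compiled form; this text tells all that it offers.
- The arm moves only by the tool move_arm, never from a script. Its argument "plan" is a list of rows, each an object of numbers: "x", "y", "z": the shift along the tool's x, y, z in mm; "rx", "ry", "rz": the turn, a rotation vector about the tool's x, y, z in rad. A call has 1 to 10 rows; each row shifts and turns the commanded pose from where the row before left it, along the tool's axes as they then stand; what a row does not reach is not made up. A row lasts 1/10 s, in which the tool goes at most 50 mm and 8.59 degrees, less where a joint would pass 70% of its speed; a pose out of reach is approached as far as the arm can. A call is refused whole if a number of a shift passes 50 or a number of a turn 0.15, either way. A call with a gripper value outside its range is refused whole. "grip" is the opening, from 0 (shut) to 1 (fully open), set as the call begins (left out, the last holds). The fingers move at their own pace and stop on an object; "squeeze" is the grip in N (left out, the last holds). Time passes only in rows, so rows that do not move let the fingers close. It gives the time, the measured TCP pose, the force, the opening and the grip force at its end, in the units of the state.
- state(): the state, without advancing time (a new reading comes with each control period).
- grab_frame(name): name is "side" or "top"; returns a dict with "img" (384x512x3 uint8, red, green, blue), "z_map" (384x512 float32, mm along the optical axis (not along the pixel's ray), 0 where there is no reading), "fx", "fy", "cx", "cy" (pixels), "dist" ([k1, k2, p1, p2, k3] as OpenCV has them; the pictures are not rectified), "rvec" (rotation vector, rad) and "tvec" (3), from world to camera coordinates, as OpenCV has them. Camera axes: x right, y down, z forward; pixel columns grow to the right and rows downward; lengths in mm; the calibration is good to about 2 mm. A picture is of the moment at which its call begins.
- job_done(): hands the job in; it is judged then, once.
Trained networks look in the newest picture that a camera, given by its name, has taken for a name from the list of things; names that differ only in an ending like _2 or _b are one class to them, and where a whole thing is asked for, a point or a joint stands for the part that bears it (a point fixed in the world has none). Each returns a list of dicts, best first, with "p" (0 to 1); they miss things now and then, are a little off and sometimes report something else, mostly with a low value. They report only what shows in the picture. A call takes as long as a camera call.
- masks_of(camera, label): "pixels" (384x512 bool, what is visible of it) and "box" ([centre column, centre row, width, height] in pixels, round what is visible of it).
- landmark_of(camera, label): "point" ([column, row] in pixels: a listed point, or the origin of a listed thing).
The state is a dict: "time_s": time; "qpos": joint angles; "qvel": joint speeds; "effort": joint torques, N m; "ee_pos": TCP position; "ee_rot": TCP orientation; "force": force on the tool from outside, world axes, zero at the start; "torque": the same for the moment, N m; "gripper_width": finger opening in mm; "gripper_force": force on a finger pad.
Only numpy, scipy, OpenCV 4.12 (cv2) and the standard library are available. Lean on these libraries where they do the work, as an engineer would, in place of code of your own. Each camera call takes 0.05 s, during which the arm holds its last target. There are 200 camera calls.

TASK

Take the two stacks of heel top pieces apart and lay each piece on the heel whose top face has the same shape and size, flat and flush all round, with the straight front edge of a D-shaped piece over the straight front edge of its heel. Leave the heels standing where they are, and let go of everything at the end.

Things in the scene. Friction and masses are not known exactly. Their poses are not given: they have to be found in the camera images.
- top_broad: The largest D top piece, tan sole leather, brown edge, 10 mm thick. One straight edge (its front), half-round back; 62 mm front to back, 60 mm across (sides straight over the first 32 mm). Origin: underside, middle of the straight front edge; x points from there to the round back, y across, z up. At the start it lies on the bench, at the bottom of the stack of three.
- top_middle: The middle D top piece, tan sole leather, brown edge, 10 mm thick. One straight edge (its front), half-round back; 44 mm front to back, 42 mm across (sides straight over the first 23 mm). Origin: underside, middle of the straight front edge; x points from there to the round back, y across, z up. At the start it lies on top_broad, with top_small on it.
- top_small: The smallest D top piece, tan sole leather, brown edge, 10 mm thick. One straight edge (its front), half-round back; 27 mm front to back, 25 mm across (sides straight over the first 14 mm). Origin: underside, middle of the straight front edge; x points from there to the round back, y across, z up. At the start it lies on top_middle, as the top of the stack of three.
- top_oblong: The oblong (rectangular) top piece, tan sole leather, brown edge, 10 mm thick; 40 mm along its x, 64 mm along its y, the same either way round. Origin: centre of the underside; z up. At the start it lies on the bench with top_round on it.
- top_round: The round top piece, a disc 34 mm in diameter, tan sole leather, brown edge, 10 mm thick. Origin: centre of the underside; z up. At the start it lies on top_oblong.
- heel_broad: The low broad heel: brown layered leather, lighter top face, standing loose on its wider seat. 28 mm high; top face D-shaped, 62 x 60 mm like top_broad; seat 68 x 66 mm. Origin: on the bench, straight below the middle of the top face's straight front edge; x points to the round back, y across, z up.
- heel_middle: The medium heel: brown layered leather, lighter top face, standing loose on its wider seat. 38 mm high; top face D-shaped, 44 x 42 mm like top_middle; seat 58 x 56 mm. Origin: on the bench, straight below the middle of the top face's straight front edge; x points to the round back, y across, z up.
- heel_small: The slim heel: brown layered leather, lighter top face, standing loose on its wider seat. 48 mm high; top face D-shaped, 27 x 25 mm like top_small; seat 54 x 50 mm. Origin: on the bench, straight below the middle of the top face's straight front edge; x points to the round back, y across, z up.
- heel_oblong: The block heel: brown layered leather, lighter top face, standing loose on its wider seat. 44 mm high; top face rectangular, 40 mm along x, 64 mm along y like top_oblong; seat 46 x 68 mm. Origin: on the bench below the centre of the top face; z up.
- heel_round: The round spool-like heel: brown layered leather, lighter top face, standing loose on its wider seat. 50 mm high; top face round, 34 mm in diameter like top_round; seat 56 mm in diameter. Origin: on the bench below the centre of the top face; z up.

How it is judged:
By the outcome, as a careful person would: the job done as asked, in the order asked, and still so for the second after the job is handed in, with the robot touching nothing.
It also fails if it takes over 120 s, if anything falls off the work surface, if the arm or the gripper's body presses on something with over 40 N, if the wrist force passes 120 N, or if a joint passes its speed limit or range.

## Working session

There is one attempt and no reset: what is moved stays moved. The work goes in short steps, Python scripts to look and compute and a tool call to move; the robot and the scene stay as the last step left them, time stands still between calls to the robot, and variables do not carry over. Pictures are saved under pics/ and viewed, at most 14 in all, crops included, and the job is handed in when it is done.

Besides the shell and the picture viewer there is one more tool, called after "Request:" by a JSON object that holds its "fn" and its "kwargs". move_arm: Moves the arm, as the interface text tells. Its arguments: {"type":"object","properties":{"plan":{"type":"array","items":{"type":"object","properties":{"x":{"type":"number"},"y":{"type":"number"},"z":{"type":"number"},"rx":{"type":"number"},"ry":{"type":"number"},"rz":{"type":"number"}}}},"grip":{"type":"number"},"squeeze":{"type":"number"}},"required":["plan"]}

```bash
mkdir -p pics
python3 - <<'E'
from workcell import *
import cv2
print(state(), pinch_z if not callable(pinch_z) else pinch_z())
for n in("top","side"):
    f=grab_frame(n); cv2.imwrite(f"pics/{n}0.png",f["img"][...,::-1])
    print({k:f[k] for k in f if k not in("img","z_map")})
    for l in "top_broad top_middle top_small top_oblong top_round heel_broad heel_middle heel_small heel_oblong heel_round".split():
        print(l,[(round(m["p"],2),[round(float(b)) for b in m["box"]]) for m in masks_of(n,l)][:3],[(round(m["p"],2),[round(float(b)) for b in m["point"]]) for m in landmark_of(n,l)][:2])
E
```

```text
{'time_s': 0.0, 'qpos': array([ 6.38270506e+01,  1.83520526e+01,  8.97074670e+01,  2.92365988e-04,
        7.20432503e+01, -1.14463021e+00]), 'qvel': array([ 0.0873722 ,  0.01944613,  0.03058902,  0.06665296, -0.01871277,
        0.00260203]), 'effort': array([ 1.85939452e-04, -4.12459946e+01, -2.31971776e+01,  7.27123604e-02,
        4.57682158e-02, -1.52357202e-04]), 'ee_pos': array([243.02355344, 520.55418503, 213.10896778]), 'ee_rot': array([-1.79897256e+02, -2.33086172e-03,  1.54971588e+02]), 'force': array([-0.4857488 , -0.40254689,  0.28294564]), 'torque': array([-0.02274748, -0.02082687, -0.0369484 ]), 'gripper_force': 0.0, 'gripper_width': 90.91460304653089} 18.8
{'fx': 393.5655931047517, 'fy': 393.5655931047517, 'cx': 256.6134474071048, 'cy': 202.4137925163396, 'dist': array([-0.05180571,  0.        ,  0.        ,  0.        ,  0.        ]), 'rvec': array([ 2.08700111, -2.14292882,  0.21914453]), 'tvec': array([7.70425908e-01, 5.37846903e+02, 9.04288559e+02])}
top_broad [(0.58, [348, 175, 24, 21]), (0.24, [353, 176, 11, 12])] [(0.57, [347, 188])]
top_middle [(0.7, [348, 178
[... 801 characters left out ...]
354, -0.43774132,  0.19388558]), 'tvec': array([-478.4669738 ,  171.22129662,  850.52714717])}
top_broad [(0.91, [342, 276, 33, 30])] [(0.55, [329, 274])]
top_middle [(0.54, [340, 267, 24, 22])] [(0.59, [326, 270])]
top_small [(0.53, [341, 266, 10, 12])] [(0.48, [336, 269])]
top_oblong [] [(0.5, [220, 138])]
top_round [(0.53, [220, 134, 9, 6])] [(0.53, [221, 135])]
heel_broad [(0.74, [243, 199, 28, 29])] [(0.93, [230, 204])]
heel_middle [(0.7, [292, 328, 37, 41])] [(0.82, [282, 337])]
heel_small [(0.91, [188, 163, 16, 23]), (0.21, [341, 267, 10, 9])] [(0.81, [182, 166])]
heel_oblong [(0.93, [237, 254, 28, 37])] [(0.58, [237, 260])]
heel_round [(0.63, [293, 202, 22, 23])] [(0.92, [294, 210])]
```

Run:
```python
import cv2
a=cv2.imread("pics/top0.png")[145:295,70:430]; cv2.imwrite("pics/t1.png",cv2.resize(a,(800,333),interpolation=cv2.INTER_CUBIC))
a=cv2.imread("pics/side0.png")[110:370,150:400]; cv2.imwrite("pics/s1.png",cv2.resize(a,(577,600),interpolation=cv2.INTER_CUBIC))
```

```text
(no output)
```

View pics/t1.png

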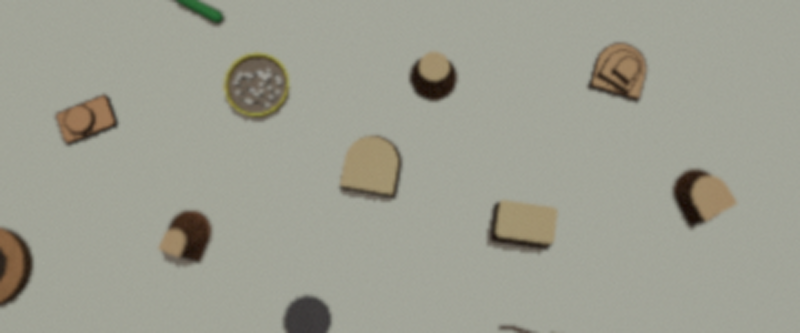

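View pics/s1.png

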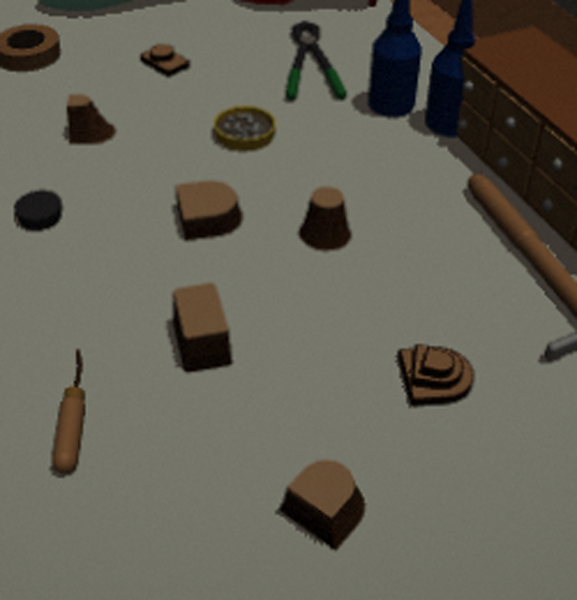

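```bash
cat > fit.py <<'E'
import numpy as np, cv2
from scipy.optimize import minimize
S=4
def dshape(L,W,xs,o=0):
    t=np.linspace(-np.pi/2,np.pi/2,25)
    p=np.c_[xs+(L-xs)*np.cos(t),W/2*np.sin(t)]
    return np.r_[[[0,-W/2]],p,[[0,W/2]]]+[o,0]
def rect(a,b): return np.array([[-a,-b],[a,-b],[a,b],[-a,b]])/2.
def disc(d): t=np.arange(32)*2*np.pi/32; return d/2*np.c_[np.cos(t),np.sin(t)]
TOP=dict(broad=dshape(62,60,32),middle=dshape(44,42,23),small=dshape(27,25,14),oblong=rect(40,64),round=disc(34))
H=dict(broad=28,middle=38,small=48,oblong=44,round=50)
SEAT=dict(broad=(68,66),middle=(58,56),small=(54,50))
def seat(n,o):
    if n=='oblong': return rect(46,68)
    if n=='round': return disc(56)
    L,W=SEAT[n]; return dshape(L,W,L-W/2,-o)
def xf(p,x,y,yaw,z):
    c,s=np.cos(yaw),np.sin(yaw); return np.c_[p@np.array([[c,s],[-s,c]])+[x,y],np.full(len(p),z)]
K=lambda f:np.array([[f['fx'],0,f['cx']],[0,f['fy'],f['cy']],[0,0,1]])
def proj(f,P): return cv2.projectPoints(np.asarray(P,float),f['rvec'],f['tvec'],K(f),f['dist'])[0][:,0]
def back(f,uv,z):
    u=cv2.undistortPoints(np.array([[uv]],float),K(f),f['dist'])[0,0]; R=cv2.Rodrigues(f['rvec'])[0]
    d=R.T@[u[0],u[1],1]; c=-R.T@f['tvec']; return (c+d*(z-c[2])/d[2])[:2]
# solid = (bottom poly3d, top poly3d); painter order, label image
def render(f,solids,box):
    x0,y0,w,h=box; im=np.zeros((h*S,w*S),np.uint8); lab=0
    def fill(P,l): cv2.fillPoly(im,[np.round(((P-[x0,y0]+.5)*S-.5)*16).astype(np.int32)],l,shift=4)
    for b,t in solids:
        n=len(b); pb,pt=proj(f,b),proj(f,t); c=pb.mean(0)
        for i in range(n):
            j=(i+1)%n; q=np.array([pb[i],pb[j],pt[j],pt[i]])
            e,g=pb[j]-pb[i],pt[i]-pb[i]
            if e[0]*g[1]-e[1]*g[0]<0:   # faces the camera
                k=0 if i==n-1 else (1 if i<n/2 else 2)
                fill(q,lab+1+k)
        fill(pt,lab+4); lab+=4
    out=[]
    for l in range(lab+1):
        m=cv2.resize((im==l).astype(np.float32),(w,h),interpolation=cv2.INTER_AREA)
        out.append(cv2.GaussianBlur(m,(0,0),0.7).ravel())
    return np.array(out).T
def resid(f,solids,box):
    x0,y0,w,h=box; I=f['img'][y0:y0+h,x0:x0+w].reshape(-1,3).astype(float)
    A=render(f,solids,box); A=A[:,A.sum(0)>1.5]
    G=A.T@A+.3*np.eye(A.shape[1]); m=I.mean(0); X=np.linalg.solve(G,A.T@(I-m)); r=I-m-A@X
    return np.mean(np.minimum(r**2,900))
def heel(n,x,y,yaw,o=3,dz=0): return [(xf(seat(n,o),x,y,yaw,0),xf(TOP[n],x,y,yaw,H[n]+dz))]
def piece(n,x,y,yaw,z): return [(xf(TOP[n],x,y,yaw,z),xf(TOP[n],x,y,yaw,z+10))]
def getbox(f,solids,m=5):
    p=np.vstack([proj(f,s) for q in solids for s in q]); a=np.floor(p.min(0)).astype(int)-m; b=np.ceil(p.max(0)).astype(int)+m
    a=np.maximum(a,0); b=np.minimum(b,[511,383]); return (*a,*(b-a))
def fit(frames,build,p0,sc,iters=2):
    p=np.array(p0,float); sc=np.array(sc,float)
    for _ in range(iters):
        bx=[getbox(f,build(p)) for f in frames]
        g=lambda v:sum(resid(f,build(v*sc),b) for f,b in zip(frames,bx))
        s0=p/sc; sim=np.vstack([s0]+[s0+np.eye(len(p))[i] for i in range(len(p))])
        r=minimize(g,s0,method='Nelder-Mead',options=dict(initial_simplex=sim,xatol=.005,fatol=1e-3,maxiter=400)); p=r.x*sc; sc=sc*.4
    return p,r.fun
E
cat > m1.py <<'E'
from workcell import *; from fit import *; import pickle
T,Sd=grab_frame('top'),grab_frame('side'); pickle.dump((T,Sd),open('f0.pkl','wb'))
lm=dict(broad=(230,204),middle=(282,337),small=(182,166),oblong=(237,260),round=(294,210))
for n in H:
    x,y=back(Sd,lm[n],0); res=[]
    B=lambda p:heel(n,p[0],p[1],p[2],p[3])
    ys=[0] if n=='round' else np.arange(8 if n!='oblong' else 4)*np.pi/4
    c=min((fit([T,Sd],B,[x,y,a,3],[8,8,.3,4],1) for a in ys),key=lambda r:r[1])
    p,r=fit([T,Sd],B,c[0],[2,2,.1,2])
    out=[]
    for fs in ([T],[Sd]): out.append(fit(fs,lambda q:heel(n,q[0],q[1],q[2],p[3]),p[:3],[2,2,.05]))
    z=fit([T,Sd],lambda q:heel(n,q[0],q[1],q[2],p[3],q[3]),[*p[:3],0],[2,2,.05,3])
    f=lambda q,r:(np.round(q,1)[:2],round(np.degrees(q[2]),1),np.round(q[3:],1),round(r,1))
    print(n,'both',*f(p,r),'| top',*f(*out[0]),'| side',*f(*out[1]),'| dz',*f(*z))
E
python3 m1.py
```

```text
broad both [475.6  43.6] 348.0 [5.] 68.1 | top [475.9  43.5] 348.5 [] 30.0 | side [475.6  43.5] 347.9 [] 36.8 | dz [475.7  43.7] 348.1 [-0.3] 67.5
middle both [ 438.2 -348.3] 27.0 [1.8] 47.9 | top [ 438.1 -348.1] 25.7 [] 18.8 | side [ 438.3 -348.5] 28.2 [] 24.2 | dz [ 438.4 -348.3] 26.7 [-1.] 45.3
small both [433.4 250.7] 180.1 [19.7] 203.3 | top [433.4 250.7] 180.1 [] 155.6 | side [433.1 251.8] 179.3 [] 47.1 | dz [433.2 250.8] 180.8 [0.7] 199.9
oblong both [ 432.4 -130.8] 169.7 [-5.5] 106.9 | top [ 432.4 -130.8] 169.7 [] 59.7 | side [ 432.6 -130.5] 168.8 [] 45.7 | dz [ 432.5 -130.6] 169.6 [-0.4] 105.8
round both [609.7 -35.7] 19.4 [6.] 73.5 | top [609.7 -36.3] 19.7 [] 31.3 | side [609.7 -35.7] 19.5 [] 38.1 | dz [609.7 -35.7] 19.4 [-0.1] 73.4
```

```bash
cat > m2.py <<'E'
from fit import *; import pickle
T,Sd=pickle.load(open('f0.pkl','rb'))
lm=dict(broad=(230,204),middle=(282,337),small=(182,166))
P={}
for n in lm:
    x,y=back(Sd,lm[n],0); B=lambda p:heel(n,p[0],p[1],p[2],p[3]); cs=[]
    for a in np.arange(16)*np.pi/8: cs.append(fit([T,Sd],B,[x,y,a,2],[6,6,.2,3],1))
    cs.sort(key=lambda r:r[1]); cs=cs[:3]
    for c in cs: print(n,np.round(c[0],2),round(np.degrees(c[0][2]),1),round(c[1],1))
    p,r=fit([T,Sd],B,cs[0][0],[2,2,.1,2]); P[n]=p; print('  ',np.round(p,2),np.degrees(p[2])%360,r)
# stacks
def st3(p): return sum((piece(n,*p[3*i:3*i+3],10*i) for i,n in enumerate(('broad','middle','small'))),[])
def st2(p): return piece('oblong',*p[:3],0)+piece('round',p[3],p[4],0,10)
x,y=back(Sd,(329,274),0); cs=[]
for a in np.arange(8)*np.pi/4:
    q=[x,y,a]+[x+9*np.cos(a),y+9*np.sin(a),a]+[x+18*np.cos(a),y+18*np.sin(a),a]
    cs.append(fit([T,Sd],st3,q,[5,5,.3]*3,2))
cs.sort(key=lambda r:r[1])
for c in cs[:2]: print(np.round(c[0],1),np.degrees(c[0][2::3])%360,c[1])
P['st3']=cs[0][0]
x,y=back(T,(112,197),5); cs=[]
for a in np.arange(4)*np.pi/4: cs.append(fit([T,Sd],st2,[x,y,a,x,y],[5,5,.3,5,5],2))
cs.sort(key=lambda r:r[1])
for c in cs[:2]: print(np.round(c[0],1),np.degrees(c[0][2])%180,c[1])
P['st2']=cs[0][0]
P['oblong']=np.array([432.4,-130.8,np.radians(169.7),0]);P['round']=np.array([609.7,-35.7,0,0])
pickle.dump(P,open('P.pkl','wb'))
k=0
for f,nm in ((T,'top'),(Sd,'side')):
    tiles=[]
    for s in [heel(n,*P[n]) for n in H]+[st3(P['st3']),st2(P['st2'])]:
        x0,y0,w,h=getbox(f,s,3); im=cv2.resize(f['img'][y0:y0+h,x0:x0+w,::-1],(w*6,h*6),interpolation=cv2.INTER_CUBIC)
        for b,t in s:
            for q,c in((t,(0,255,0)),(b,(255,0,0))): cv2.polylines(im,[np.int32((proj(f,q)-[x0,y0]+.5)*6)],True,c,1)
        o=np.zeros((300,200,3),np.uint8); im=im[:300]; sc=min(1,200/im.shape[1]); im=cv2.resize(im,None,fx=sc,fy=sc); o[:im.shape[0],:im.shape[1]]=im; tiles.append(o)
    tiles.append(tiles[0]*0); cv2.imwrite(f'pics/ov_{nm}.png',np.vstack([np.hstack(tiles[:4]),np.hstack(tiles[4:8])]))
E
python3 m2.py
```

```text
broad [474.14  44.35   6.07   0.7 ] 347.9 56.5
broad [ 4.7363e+02  4.4090e+01  6.0800e+00 -2.7000e-01] 348.3 61.2
broad [499.13   8.68   1.46   3.92] 83.6 67.6
   [474.14  44.35   6.07   0.7 ] 347.85387533949785 64.49929744107119
middle [ 4.3728e+02 -3.4869e+02  6.7600e+00  3.3000e-01] 387.3 53.2
middle [ 438.16 -348.23    0.46    1.75] 26.5 54.0
middle [ 438.85 -347.92    0.47    3.23] 27.0 59.1
   [ 437.85 -348.36    6.76    1.04] 27.19764995823425 45.26492727233456
small [431.56 253.21   3.3   20.19] 189.3 83.4
small [409.32 257.35   5.91   2.61] 338.4 88.7
small [422.54 241.29   1.56  15.89] 89.7 98.2
   [433.55 252.71   3.29  18.63] 188.69097275711965 201.43775846759328
[ 5.840e+02 -2.453e+02 -3.000e-01  6.027e+02 -2.206e+02  9.000e-01
  6.020e+02 -2.397e+02  1.400e+00] [341.17138984  53.53803164  77.8670077 ] 202.77562716907016
[ 5.843e+02 -2.452e+02 -3.000e-01  5.960e+02 -2.509e+02 -1.000e-01
  6.174e+02 -2.485e+02  9.000e-01] [341.89468032 352.42387555  49.0203013 ] 225.50367665092267
[5.685e+02 3.711e+02 4.000e-01 5.655e+02 3.757e+02] 20.09333335885945 68.579446761437
[5.686e+02 3.707e+02 4.000e-01 5.703e+02 3.569e+02] 20.57295980669981 141.48436641226738
```

```bash
cat >> fit.py <<'E'
def fixfit(frames,build,p0,sc,bx):
    p=np.array(p0,float); sc=np.array(sc,float)
    for _ in range(2):
        g=lambda v:sum(resid(f,build(v*sc),b) for f,b in zip(frames,bx))
        s0=p/sc; sim=np.vstack([s0]+[s0+np.eye(len(p))[i] for i in range(len(p))])
        r=minimize(g,s0,method='Nelder-Mead',options=dict(initial_simplex=sim,xatol=.005,fatol=1e-3,maxiter=1500)); p=r.x*sc; sc=sc*.4
    return p,r.fun
E
cat > m3.py <<'E'
from fit import *; import pickle
exec(open('m2.py').read().split("lm=dict")[0]); P=pickle.load(open('P.pkl','rb'))
src=open('m2.py').read(); exec(src[src.index('def st3'):src.index("x,y=back(Sd,(329")])
B=lambda p:heel('small',*p); cs=[]
bx=[(133,233,42,40),(172,146,34,34)]
for a in np.arange(12)*np.pi/6: cs.append(fixfit([T,Sd],B,[410,255,a,2],[4,4,.2,3],bx))
cs.sort(key=lambda r:r[1])
for c in cs[:3]: print(np.round(c[0],2),np.degrees(c[0][2])%360,c[1])
P['small']=cs[0][0]
bx=[(329,156,40,40),(320,254,44,42)]; cs=[]
for b in (0,40,80):
  for c in (0,40,80):
    ay=np.radians(-18); am,an=np.radians([-18+b,-18+c]); cx,cy=584.2+31*np.cos(ay),-245+31*np.sin(ay)
    cs.append(fixfit([T,Sd],st3,[584.2,-245,ay,cx-22*np.cos(am),cy-22*np.sin(am),am,cx-13*np.cos(an),cy-13*np.sin(an),an],[3,3,.1]*3,bx))
cs.sort(key=lambda r:r[1])
for c in cs[:3]: print(np.round(c[0],1),np.degrees(c[0][2::3])%360,c[1])
P['st3']=cs[0][0]; pickle.dump(P,open('P.pkl','wb'))
exec(src[src.index('k=0'):])
E
python3 m3.py
```

```text
[409.31 257.35   5.91   2.6 ] 338.36798348740365 78.52596193202497
[ 4.0930e+02  2.5734e+02 -3.8000e-01  2.5900e+00] 338.31319793221803 78.97881676314951
[408.27 257.34   5.92   1.36] 339.09551816606256 80.37401691290823
[ 5.841e+02 -2.453e+02 -3.000e-01  5.932e+02 -2.430e+02 -6.000e-01
  5.981e+02 -2.654e+02  6.000e-01] [342.27112284 327.41456498  34.73949371] 122.85987999199617
[ 5.842e+02 -2.454e+02 -3.000e-01  5.932e+02 -2.428e+02 -6.000e-01
  6.046e+02 -2.689e+02  1.300e+00] [341.39104401 326.4486488   74.12697988] 123.08391957273241
[ 5.843e+02 -2.452e+02 -3.000e-01  5.935e+02 -2.427e+02 -6.000e-01
  5.968e+02 -2.531e+02 -3.000e-01] [341.8012672  327.12100805 340.26838781] 123.8957347899092
```

View pics/ov_top.png

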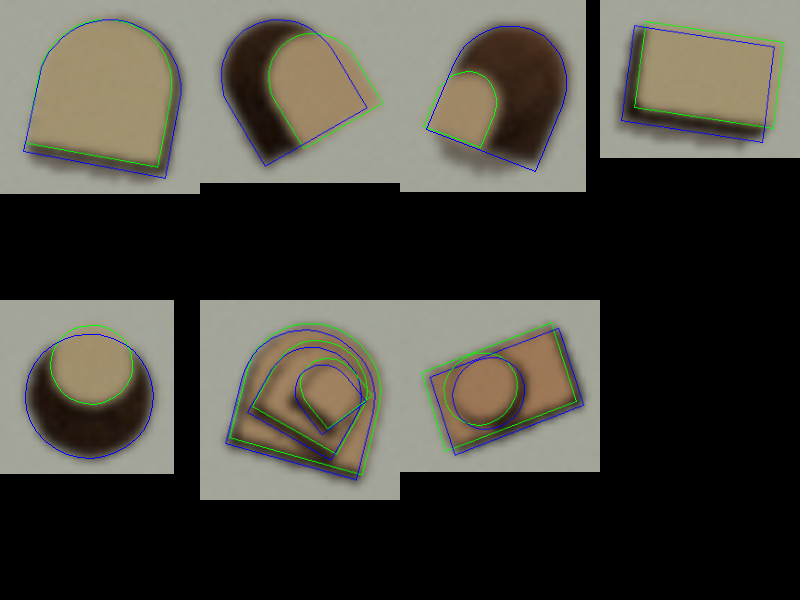

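View pics/ov_side.png

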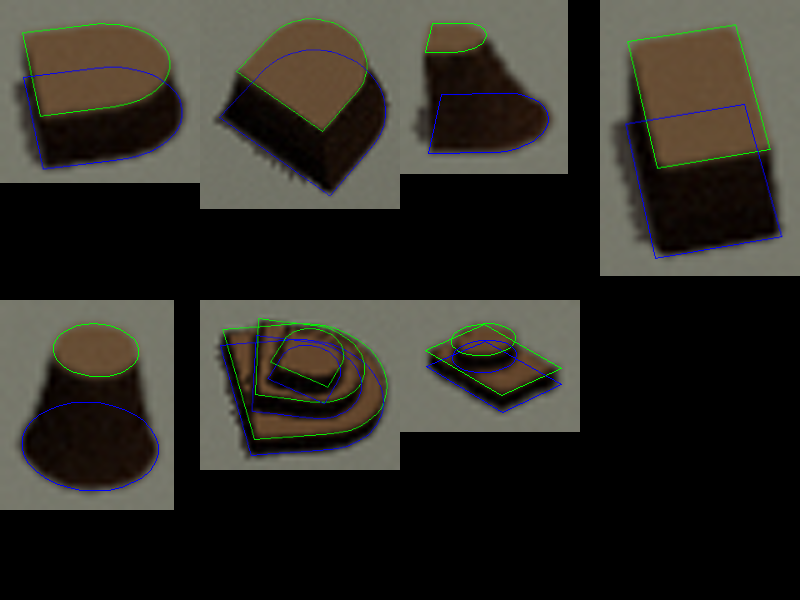

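Run:
```python
import pickle,cv2,numpy as np
T,S=pickle.load(open('f0.pkl','rb'))
o=[]
for f,(x,y) in((T,(330,156)),(S,(320,250))):
    im=f['img'][y:y+40,x:x+40,::-1]; im=cv2.convertScaleAbs(im,alpha=1.5 if f is S else 1.1)
    o.append(cv2.resize(im,(400,400),interpolation=cv2.INTER_CUBIC))
cv2.imwrite('pics/z.png',np.hstack(o))
```

```text
(no output)
```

View pics/z.png

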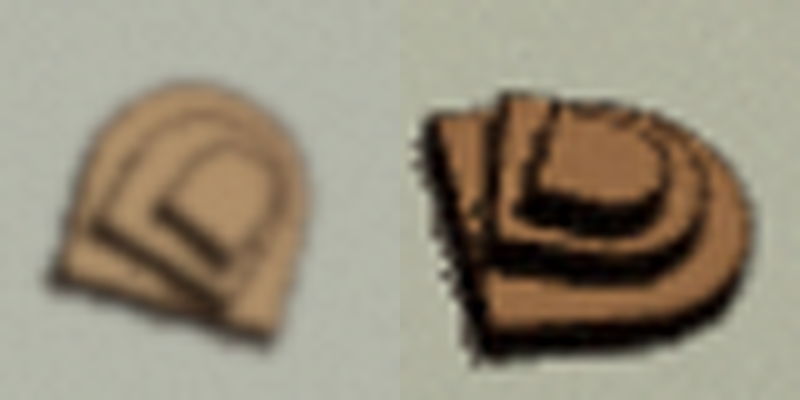

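```bash
cat > m4.py <<'E'
from fit import *; import pickle
exec(open('m2.py').read().split("lm=dict")[0]); P=pickle.load(open('P.pkl','rb'))
src=open('m2.py').read(); exec(src[src.index('def st3'):src.index("x,y=back(Sd,(329")])
bx=[(329,156,40,40),(320,254,44,42)]; cs=[]; p=P['st3']
x,y=back(T,(349.2,179),30); print(x,y)
def go(fs,bx,q): return fixfit(fs,st3,q,[2,2,.1]*3,bx)
for a in (-50,-40,-30): cs.append(go([T,Sd],bx,[584.2,-245.2,-.31,593.2,-243,-.57,x,y,np.radians(a)]))
cs.sort(key=lambda r:r[1])
show=lambda c:print(np.round(c[0],1),np.degrees(c[0][2::3])%360,c[1])
for c in cs[:2]: show(c)
show(go([T],bx[:1],cs[0][0])); show(go([Sd],bx[1:],cs[0][0]))
P['st3']=cs[0][0]; pickle.dump(P,open('P.pkl','wb'))
for n in P: print(n,np.round(P[n],1),np.degrees(P[n][2]))
# heights from depth map at piece tops
for f in(T,Sd):
    R=cv2.Rodrigues(f['rvec'])[0]
    for nm,(x,y,z) in dict(bench=(520,-245,0),sm=(cs[0][0][6]+10,cs[0][0][7]-8,30),rd=(P['st2'][3],P['st2'][4],20)).items():
        u,v=proj(f,[[x,y,z]])[0]; d=f['z_map'][int(round(v)),int(round(u))]
        q=cv2.undistortPoints(np.array([[[u,v]]]),K(f),f['dist'])[0,0]; print(nm,R.T@(d*np.array([*q,1])-f['tvec']))
E
python3 m4.py
```

```text
597.377649741535 -250.41541688418187
[ 5.843e+02 -2.454e+02 -3.000e-01  5.936e+02 -2.428e+02 -6.000e-01
  5.989e+02 -2.496e+02 -7.000e-01] [341.5062373  326.67960505 318.84096074] 111.05910115074049
[ 5.843e+02 -2.454e+02 -3.000e-01  5.936e+02 -2.425e+02 -6.000e-01
  5.985e+02 -2.508e+02 -6.000e-01] [341.63870442 327.12925498 327.85978505] 111.50299753575698
[ 5.841e+02 -2.460e+02 -3.000e-01  5.940e+02 -2.420e+02 -6.000e-01
  5.998e+02 -2.496e+02 -7.000e-01] [341.35514672 323.89966442 320.04267616] 37.378714092159015
[ 5.843e+02 -2.452e+02 -3.000e-01  5.936e+02 -2.428e+02 -6.000e-01
  5.989e+02 -2.496e+02 -6.000e-01] [341.50168673 326.69025058 324.33813708] 66.43611542152861
broad [474.1  44.4   6.1   0.7] 347.85387533949785
middle [ 437.9 -348.4    6.8    1. ] 387.19764995823425
small [409.3 257.4   5.9   2.6] 338.36798348740365
st3 [ 5.843e+02 -2.454e+02 -3.000e-01  5.936e+02 -2.428e+02 -6.000e-01
  5.989e+02 -2.496e+02 -7.000e-01] -18.49376270398613
st2 [5.685e+02 3.711e+02 4.000e-01 5.655e+02 3.757e+02] 20.09333335885945
oblong [ 432.4 -130.8    3.     0. ] 169.70000000000002
round [609.7 -35.7   0.    0. ] 0.0
bench [ 5.20050823e+02 -2.45068078e+02 -2.86227438e-01]
sm [ 608.77635065 -257.46684041   30.40903239]
rd [565.5808951  375.86009719  19.60697335]
bench [ 519.45632394 -245.89321973    1.26605672]
sm [ 610.01843959 -256.20194614   28.09464326]
rd [566.9804869  380.64669194  17.10770334]
```

```bash
cat > plan.py <<'E'
import sys, numpy as np
from workcell import state
from scipy.spatial.transform import Rotation as R
# usage: plan.py x y z yaw : turn rows (rotation vector), then shift in the turned tool frame
x,y,z,yaw=map(float,sys.argv[1:5]); s=state()
a=R.from_euler('xyz',s['ee_rot'],degrees=True); b=R.from_euler('xyz',[180,0,yaw],degrees=True)
rv=(a.inv()*b).as_rotvec(); n=max(1,int(np.ceil(np.abs(rv).max()/.12)))
d=b.inv().apply(np.array([x,y,z])-s['ee_pos']); m=max(1,int(np.ceil(np.linalg.norm(d[:2])/42)))
print('pos',s['ee_pos'].round(1),s['ee_rot'].round(2),'q',s['qpos'].round(0),'w',round(s['gripper_width'],1),'F',s['force'].round(1),'t',round(s['time_s'],1))
print('turn',n,'x',(rv/n).round(4),'| shift',d.round(1),'=',m,'x',(d/m).round(1))
E
python3 plan.py 565.5 375.7 60 155
```

```text
pos [243.2 521.  214. ] [180.     0.   154.97] q [64. 18. 90. -0. 72. -1.] w 91.0 F [-0.8 -0.1 -0.3] t 2.2
turn 1 x [ 0.0001  0.     -0.0005] | shift [-353.5    4.5  154. ] = 9 x [-39.3   0.5  17.1]
```

Request:
{"fn": "move_arm", "kwargs": {"plan": [{"x": -39.3,"y": 0.5,"z": 17.1},{"x": -39.3,"y": 0.5,"z": 17.1},{"x": -39.3,"y": 0.5,"z": 17.1},{"x": -39.3,"y": 0.5,"z": 17.1},{"x": -39.3,"y": 0.5,"z": 17.1},{"x": -39.3,"y": 0.5,"z": 17.1},{"x": -39.3,"y": 0.5,"z": 17.1},{"x": -39.3,"y": 0.5,"z": 17.1},{"x": -39.1,"y": 0.5,"z": 17.2},{}], "grip": 1, "squeeze": 15}}

```text
schema error: expected keys x, y, z, rx, ry, rz
```

```bash
python3 plan.py 565.5 375.7 12 155
```

```text
pos [243.2 521.  214. ] [180.     0.   154.97] q [64. 18. 90. -0. 72. -1.] w 91.0 F [-0.8 -0.1 -0.3] t 2.2
turn 1 x [ 0.0001  0.     -0.0005] | shift [-353.5    4.5  202. ] = 9 x [-39.3   0.5  22.4]
```

Request:
{"fn": "move_arm", "kwargs": {"plan": [{"x": -39.3,"y": 0.5,"z": 17.1,"rx": 0,"ry": 0,"rz": 0},{"x": -39.3,"y": 0.5,"z": 17.1,"rx": 0,"ry": 0,"rz": 0},{"x": -39.3,"y": 0.5,"z": 17.1,"rx": 0,"ry": 0,"rz": 0},{"x": -39.3,"y": 0.5,"z": 17.1,"rx": 0,"ry": 0,"rz": 0},{"x": -39.3,"y": 0.5,"z": 17.1,"rx": 0,"ry": 0,"rz": 0},{"x": -39.3,"y": 0.5,"z": 17.1,"rx": 0,"ry": 0,"rz": 0},{"x": -39.3,"y": 0.5,"z": 17.1,"rx": 0,"ry": 0,"rz": 0},{"x": -39.3,"y": 0.5,"z": 17.1,"rx": 0,"ry": 0,"rz": 0},{"x": -39.1,"y": 0.5,"z": 17.2,"rx": 0,"ry": 0,"rz": 0},{"x": 0,"y": 0,"z": 0,"rx": 0,"ry": 0,"rz": 0}], "grip": 1, "squeeze": 15}}

```text
time_s: 3.2
ee_pos: [568.5, 372.3, 56.8]
ee_rot: [-179.8, -0.0, 154.7]
force: [-0.8, -0.2, -1.0]
gripper_width: 91.2
gripper_force: 0.0
```

```bash
python3 plan.py 565.5 375.7 12 155; sleep 0; python3 plan.py 565.5 375.7 12 155
```

```text
pos [568.5 372.3  56.8] [-1.7983e+02 -1.0000e-02  1.5473e+02] q [ 32.  35.  86.  -0.  59. -32.] w 91.2 F [-0.8 -0.2 -1. ] t 3.2
turn 1 x [-0.003  -0.0002 -0.0047] | shift [ 4.2  1.8 44.8] = 1 x [ 4.2  1.8 44.8]
pos [568.5 372.3  56.8] [-1.7983e+02 -1.0000e-02  1.5473e+02] q [ 32.  35.  86.  -0.  59. -32.] w 91.2 F [-0.8 -0.2 -1. ] t 3.2
turn 1 x [-0.003  -0.0002 -0.0047] | shift [ 4.2  1.8 44.8] = 1 x [ 4.2  1.8 44.8]
```

Request:
{"fn": "move_arm", "kwargs": {"plan": [{"x": 0,"y": 0,"z": 15,"rx": 0,"ry": 0,"rz": 0},{"x": 0,"y": 0,"z": 15,"rx": 0,"ry": 0,"rz": 0},{"x": 0,"y": 0,"z": 8,"rx": 0,"ry": 0,"rz": 0},{"x": 0,"y": 0,"z": 0,"rx": 0,"ry": 0,"rz": 0},{"x": 0,"y": 0,"z": 0,"rx": 0,"ry": 0,"rz": 0},{"x": 0,"y": 0,"z": 0,"rx": 0,"ry": 0,"rz": 0}]}}

```text
time_s: 3.8
ee_pos: [565.6, 376.2, 22.8]
ee_rot: [179.9, 0.0, 155.0]
force: [-0.3, 0.3, 0.5]
gripper_width: 91.2
gripper_force: 0.0
```

```bash
python3 plan.py 565.5 375.7 12 155
```

```text
pos [565.6 376.2  22.8] [1.7992e+02 4.0000e-02 1.5501e+02] q [ 33.  36.  88.   0.  55. -32.] w 91.2 F [-0.3  0.3  0.5] t 3.8
turn 1 x [0.0013 0.0008 0.0003] | shift [-0.2 -0.5 10.8] = 1 x [-0.2 -0.5 10.8]
```

Request:
{"fn": "move_arm", "kwargs": {"plan": [{"x": 0,"y": 0,"z": 10,"rx": 0,"ry": 0,"rz": 0},{"x": 0,"y": 0,"z": 0,"rx": 0,"ry": 0,"rz": 0},{"x": 0,"y": 0,"z": 0,"rx": 0,"ry": 0,"rz": 0},{"x": 0,"y": 0,"z": 0,"rx": 0,"ry": 0,"rz": 0},{"x": 0,"y": 0,"z": 0,"rx": 0,"ry": 0,"rz": 0}]}}

```text
time_s: 4.3
ee_pos: [565.6, 375.6, 12.2]
ee_rot: [180.0, 0.0, 155.0]
force: [0.1, 0.3, -0.1]
gripper_width: 91.2
gripper_force: 0.0
```

Request:
{"fn": "move_arm", "kwargs": {"plan": [{"x": 0,"y": 0,"z": 0,"rx": 0,"ry": 0,"rz": 0},{"x": 0,"y": 0,"z": 0,"rx": 0,"ry": 0,"rz": 0},{"x": 0,"y": 0,"z": 0,"rx": 0,"ry": 0,"rz": 0},{"x": 0,"y": 0,"z": 0,"rx": 0,"ry": 0,"rz": 0},{"x": 0,"y": 0,"z": 0,"rx": 0,"ry": 0,"rz": 0},{"x": 0,"y": 0,"z": 0,"rx": 0,"ry": 0,"rz": 0},{"x": 0,"y": 0,"z": 0,"rx": 0,"ry": 0,"rz": 0},{"x": 0,"y": 0,"z": 0,"rx": 0,"ry": 0,"rz": 0}], "grip": 0}}

```text
time_s: 5.1
ee_pos: [565.5, 375.6, 12.0]
ee_rot: [180.0, -0.0, 155.0]
force: [0.5, -0.3, -0.4]
gripper_width: 33.2
gripper_force: 15.0
```

Request:
{"fn": "move_arm", "kwargs": {"plan": [{"x": 0,"y": 0,"z": -20,"rx": 0,"ry": 0,"rz": 0},{"x": 0,"y": 0,"z": -34,"rx": 0,"ry": 0,"rz": 0},{"x": 0,"y": 0,"z": -34,"rx": 0,"ry": 0,"rz": 0},{"x": 0,"y": 0,"z": 0,"rx": 0,"ry": 0,"rz": 0},{"x": 0,"y": 0,"z": 0,"rx": 0,"ry": 0,"rz": 0}]}}

```text
time_s: 5.6
ee_pos: [565.7, 375.8, 100.9]
ee_rot: [179.9, 0.1, 155.0]
force: [-0.3, -0.5, 0.4]
gripper_width: 33.6
gripper_force: 15.0
```

```bash
python3 plan.py 609.7 -35.7 100 155
```

```text
pos [565.7 375.8 100.9] [1.7991e+02 6.0000e-02 1.5498e+02] q [ 33.  32.  84.   0.  64. -32.] w 33.6 F [-0.3 -0.5  0.4] t 5.6
turn 1 x [ 0.0016  0.001  -0.0004] | shift [-213.7 -354.3    0.9] = 10 x [-21.4 -35.4   0.1]
```

Request:
{"fn": "move_arm", "kwargs": {"plan": [{"x": -21.4,"y": -35.4,"z": 0,"rx": 0,"ry": 0,"rz": 0},{"x": -21.4,"y": -35.4,"z": 0,"rx": 0,"ry": 0,"rz": 0},{"x": -21.4,"y": -35.4,"z": 0,"rx": 0,"ry": 0,"rz": 0},{"x": -21.4,"y": -35.4,"z": 0,"rx": 0,"ry": 0,"rz": 0},{"x": -21.4,"y": -35.4,"z": 0,"rx": 0,"ry": 0,"rz": 0},{"x": -21.4,"y": -35.4,"z": 0,"rx": 0,"ry": 0,"rz": 0},{"x": -21.4,"y": -35.4,"z": 0,"rx": 0,"ry": 0,"rz": 0},{"x": -21.4,"y": -35.4,"z": 0,"rx": 0,"ry": 0,"rz": 0},{"x": -21.4,"y": -35.4,"z": 0,"rx": 0,"ry": 0,"rz": 0},{"x": -21.4,"y": -35.4,"z": 0,"rx": 0,"ry": 0,"rz": 0}]}}

```text
time_s: 6.6
ee_pos: [608.4, -37.3, 98.2]
ee_rot: [-179.9, -0.2, 155.0]
force: [0.4, 0.7, 0.4]
gripper_width: 32.8
gripper_force: 15.0
```

Request:
{"fn": "move_arm", "kwargs": {"plan": [{"x": 0,"y": 0,"z": 20,"rx": 0,"ry": 0,"rz": 0},{"x": 0,"y": 0,"z": 15,"rx": 0,"ry": 0,"rz": 0},{"x": 0,"y": 0,"z": 0,"rx": 0,"ry": 0,"rz": 0},{"x": 0,"y": 0,"z": 0,"rx": 0,"ry": 0,"rz": 0},{"x": 0,"y": 0,"z": 0,"rx": 0,"ry": 0,"rz": 0},{"x": 0,"y": 0,"z": 0,"rx": 0,"ry": 0,"rz": 0}]}}

```text
time_s: 7.2
ee_pos: [610.1, -35.4, 65.6]
ee_rot: [180.0, 0.1, 155.0]
force: [-0.8, 0.3, -0.1]
gripper_width: 33.4
gripper_force: 15.0
```

```bash
python3 plan.py 609.7 -35.7 52 155
python3 - <<'E'
from workcell import *; import cv2,numpy as np
o=[]
for n,(x,y) in(("top",(235,145)),("side",(260,160))):
    f=grab_frame(n); o.append(cv2.resize(f["img"][y:y+70,x:x+70,::-1],(400,400),interpolation=cv2.INTER_CUBIC))
cv2.imwrite('pics/h1.png',np.hstack(o))
E
```

```text
pos [610.1 -35.4  65.6] [1.7997e+02 7.0000e-02 1.5501e+02] q [ -4.  29.  96.   0.  55. -69.] w 33.4 F [-0.8  0.3 -0.1] t 7.2
turn 1 x [0.0005 0.0012 0.0001] | shift [ 0.2 -0.4 13.6] = 1 x [ 0.2 -0.4 13.6]
```

View pics/h1.png

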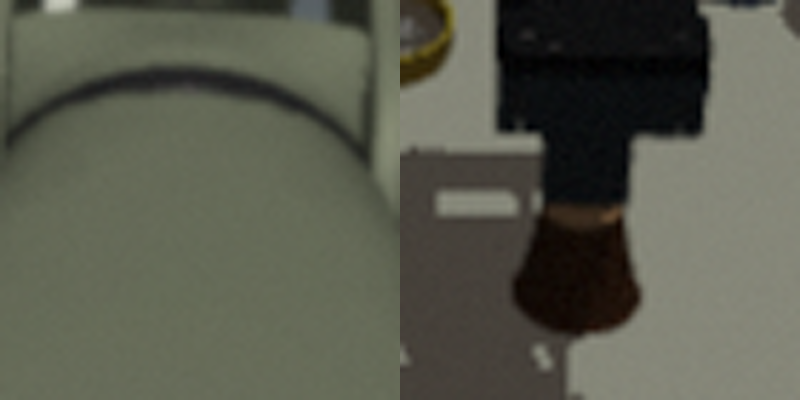

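Request:
{"fn": "move_arm", "kwargs": {"plan": [{"x": 0,"y": 0,"z": 6,"rx": 0,"ry": 0,"rz": 0},{"x": 0,"y": 0,"z": 5,"rx": 0,"ry": 0,"rz": 0},{"x": 0,"y": 0,"z": 1.5,"rx": 0,"ry": 0,"rz": 0},{"x": 0,"y": 0,"z": 0,"rx": 0,"ry": 0,"rz": 0},{"x": 0,"y": 0,"z": 0,"rx": 0,"ry": 0,"rz": 0},{"x": 0,"y": 0,"z": 0,"rx": 0,"ry": 0,"rz": 0}]}}

```text
time_s: 7.9
ee_pos: [609.7, -35.8, 52.4]
ee_rot: [180.0, 0.0, 155.0]
force: [-0.1, -0.1, 0.2]
gripper_width: 33.4
gripper_force: 15.0
```

```bash
python3 plan.py 609.7 -35.7 52 155
```

```text
pos [609.7 -35.8  52.4] [1.7999e+02 1.0000e-02 1.5497e+02] q [ -4.  29.  97.   0.  54. -69.] w 33.4 F [-0.1 -0.1  0.2] t 7.9
turn 1 x [ 0.0001  0.0001 -0.0005] | shift [0.  0.1 0.4] = 1 x [0.  0.1 0.4]
```

Request:
{"fn": "move_arm", "kwargs": {"plan": [{"x": 0,"y": 0,"z": 0.4,"rx": 0,"ry": 0,"rz": 0},{"x": 0,"y": 0,"z": 0,"rx": 0,"ry": 0,"rz": 0}]}}

```text
time_s: 8.1
ee_pos: [609.6, -35.8, 52.0]
ee_rot: [180.0, -0.0, 155.0]
force: [-0.5, 0.0, 0.9]
gripper_width: 33.2
gripper_force: 15.0
```

Request:
{"fn": "move_arm", "kwargs": {"plan": [{"x": 0,"y": 0,"z": 0,"rx": 0,"ry": 0,"rz": 0},{"x": 0,"y": 0,"z": 0,"rx": 0,"ry": 0,"rz": 0},{"x": 0,"y": 0,"z": 0,"rx": 0,"ry": 0,"rz": 0},{"x": 0,"y": 0,"z": 0,"rx": 0,"ry": 0,"rz": 0},{"x": 0,"y": 0,"z": -20,"rx": 0,"ry": 0,"rz": 0},{"x": 0,"y": 0,"z": -30,"rx": 0,"ry": 0,"rz": 0},{"x": 0,"y": 0,"z": 0,"rx": 0,"ry": 0,"rz": 0},{"x": 0,"y": 0,"z": 0,"rx": 0,"ry": 0,"rz": 0}], "grip": 0.8}}

```text
time_s: 8.9
ee_pos: [609.8, -35.7, 102.5]
ee_rot: [180.0, 0.1, 155.0]
force: [0.6, 0.2, -1.0]
gripper_width: 73.2
gripper_force: 0.0
```

```bash
python3 plan.py 568.5 371.1 60 110.1
```

```text
pos [609.8 -35.7 102.5] [1.7997e+02 7.0000e-02 1.5497e+02] q [ -4.  26.  94.   0.  60. -69.] w 73.2 F [ 0.6  0.2 -1. ] t 8.9
turn 7 x [1.000e-04 1.000e-04 1.119e-01] | shift [396.3 101.   42.5] = 10 x [39.6 10.1  4.3]
```

Request:
{"fn": "move_arm", "kwargs": {"plan": [{"x": 0,"y": 0,"z": 0,"rx": 0,"ry": 0,"rz": 0.112},{"x": 0,"y": 0,"z": 0,"rx": 0,"ry": 0,"rz": 0.112},{"x": 0,"y": 0,"z": 0,"rx": 0,"ry": 0,"rz": 0.112},{"x": 0,"y": 0,"z": 0,"rx": 0,"ry": 0,"rz": 0.112},{"x": 0,"y": 0,"z": 0,"rx": 0,"ry": 0,"rz": 0.112},{"x": 0,"y": 0,"z": 0,"rx": 0,"ry": 0,"rz": 0.112},{"x": 0,"y": 0,"z": 0,"rx": 0,"ry": 0,"rz": 0.112}]}}

```text
time_s: 9.6
ee_pos: [608.5, -35.6, 100.4]
ee_rot: [-179.8, -0.1, 109.8]
force: [-0.2, -0.0, -0.4]
gripper_width: 73.0
gripper_force: 0.0
```

```bash
cat > look.py <<'E'
# look.py piece z x y yaw : fit a single piece (other solids underneath optional heel)
import sys,pickle; from fit import *; from workcell import grab_frame
n=sys.argv[1]; z,x,y,a=map(float,sys.argv[2:6]); P=pickle.load(open('P.pkl','rb'))
F=[grab_frame('top'),grab_frame('side')]
under=heel(n,*P[n]) if len(sys.argv)>6 and sys.argv[6]=='heel' else []
if n=='round': B=lambda p:under+piece(n,p[0],p[1],0,z); p0,sc=[x,y],[2,2]
else: B=lambda p:under+piece(n,*p,z); p0,sc=[x,y,np.radians(a)],[2,2,.1]
for fs in (F,F[:1],F[1:]):
    p,r=fixfit(fs,B,p0,sc,[getbox(f,B(p0),6) for f in fs]); print(n,p[:2].round(1),np.degrees(p[2:]).round(1),round(r,1))
E
python3 look.py oblong 0 568.5 371.1 20.1;python3 plan.py 568.5 371.1 60 110.1
```

```text
oblong [568.6 371.2] [20.] 56.5
oblong [568.8 370.9] [21.1] 24.2
oblong [568.1 372.9] [19.1] 24.7
pos [608.6 -35.6 100.5] [-1.7985e+02 -7.0000e-02  1.1007e+02] q [ -4.  27.  94.   0.  60. -25.] w 72.7 F [-0.2  0.3 -1.4] t 9.7
turn 1 x [-0.0026 -0.0013 -0.0006] | shift [395.8 102.1  40.5] = 10 x [39.6 10.2  4.1]
```

Request:
{"fn": "move_arm", "kwargs": {"plan": [{"x": 39.6,"y": 10.1,"z": 0,"rx": 0,"ry": 0,"rz": 0},{"x": 39.6,"y": 10.1,"z": 0,"rx": 0,"ry": 0,"rz": 0},{"x": 39.6,"y": 10.1,"z": 0,"rx": 0,"ry": 0,"rz": 0},{"x": 39.6,"y": 10.1,"z": 0,"rx": 0,"ry": 0,"rz": 0},{"x": 39.6,"y": 10.1,"z": 0,"rx": 0,"ry": 0,"rz": 0},{"x": 39.6,"y": 10.1,"z": 10,"rx": 0,"ry": 0,"rz": 0},{"x": 39.6,"y": 10.1,"z": 10,"rx": 0,"ry": 0,"rz": 0},{"x": 39.6,"y": 10.1,"z": 10,"rx": 0,"ry": 0,"rz": 0},{"x": 39.6,"y": 10.1,"z": 10,"rx": 0,"ry": 0,"rz": 0},{"x": 39.8,"y": 10.3,"z": 10,"rx": 0,"ry": 0,"rz": 0}]}}

```text
time_s: 10.7
ee_pos: [567.9, 372.4, 50.6]
ee_rot: [-179.9, 0.0, 110.2]
force: [0.5, -0.7, 0.6]
gripper_width: 73.2
gripper_force: 0.0
```

Request:
{"fn": "move_arm", "kwargs": {"plan": [{"x": 0,"y": 0,"z": 20,"rx": 0,"ry": 0,"rz": 0},{"x": 0,"y": 0,"z": 15,"rx": 0,"ry": 0,"rz": 0},{"x": 0,"y": 0,"z": 0,"rx": 0,"ry": 0,"rz": 0},{"x": 0,"y": 0,"z": 0,"rx": 0,"ry": 0,"rz": 0},{"x": 0,"y": 0,"z": 0,"rx": 0,"ry": 0,"rz": 0},{"x": 0,"y": 0,"z": 0,"rx": 0,"ry": 0,"rz": 0},{"x": 0,"y": 0,"z": 0,"rx": 0,"ry": 0,"rz": 0}]}}

```text
time_s: 11.4
ee_pos: [569.4, 371.0, 18.0]
ee_rot: [179.9, -0.0, 110.0]
force: [-0.7, 0.3, 0.4]
gripper_width: 73.1
gripper_force: 0.0
```

```bash
python3 plan.py 568.6 371.2 2.3 110.1; python3 look.py round 50 609.7 -35.7 0 heel
```

```text
pos [569.4 371.   18. ] [ 1.7991e+02 -2.0000e-02  1.1003e+02] q [32. 37. 89.  0. 55. 12.] w 73.1 F [-0.7  0.3  0.4] t 11.4
turn 1 x [ 0.0016 -0.0004 -0.0013] | shift [ 0.5 -0.7 15.7] = 1 x [ 0.5 -0.7 15.7]
round [611.3 -35.6] [] 96.7
round [611.7 -36.4] [] 42.7
round [610.1 -34.8] [] 48.0
```

Request:
{"fn": "move_arm", "kwargs": {"plan": [{"x": 0.2,"y": -0.4,"z": 8,"rx": 0,"ry": 0,"rz": 0},{"x": 0,"y": 0,"z": 6,"rx": 0,"ry": 0,"rz": 0},{"x": 0,"y": 0,"z": 0.7,"rx": 0,"ry": 0,"rz": 0},{"x": 0,"y": 0,"z": 0,"rx": 0,"ry": 0,"rz": 0},{"x": 0,"y": 0,"z": 0,"rx": 0,"ry": 0,"rz": 0}]}}

```text
time_s: 12.0
ee_pos: [568.5, 371.3, 2.3]
ee_rot: [180.0, -0.0, 110.1]
force: [0.4, -0.1, -0.3]
gripper_width: 72.9
gripper_force: 0.0
```

Request:
{"fn": "move_arm", "kwargs": {"plan": [{"x": 0,"y": 0,"z": 0,"rx": 0,"ry": 0,"rz": 0},{"x": 0,"y": 0,"z": 0,"rx": 0,"ry": 0,"rz": 0},{"x": 0,"y": 0,"z": 0,"rx": 0,"ry": 0,"rz": 0},{"x": 0,"y": 0,"z": 0,"rx": 0,"ry": 0,"rz": 0},{"x": 0,"y": 0,"z": 0,"rx": 0,"ry": 0,"rz": 0},{"x": 0,"y": 0,"z": 0,"rx": 0,"ry": 0,"rz": 0}], "grip": 0}}

```text
time_s: 12.6
ee_pos: [568.4, 371.2, 2.5]
ee_rot: [180.0, -0.0, 110.1]
force: [0.4, 0.7, -0.1]
gripper_width: 40.0
gripper_force: 15.0
```

Request:
{"fn": "move_arm", "kwargs": {"plan": [{"x": 0,"y": 0,"z": -20,"rx": 0,"ry": 0,"rz": 0},{"x": 0,"y": 0,"z": -40,"rx": 0,"ry": 0,"rz": 0},{"x": 0,"y": 0,"z": -38,"rx": 0,"ry": 0,"rz": 0},{"x": 0,"y": 0,"z": 0,"rx": 0,"ry": 0,"rz": 0.106},{"x": 0,"y": 0,"z": 0,"rx": 0,"ry": 0,"rz": 0.106},{"x": 0,"y": 0,"z": 0,"rx": 0,"ry": 0,"rz": 0.106},{"x": 0,"y": 0,"z": 0,"rx": 0,"ry": 0,"rz": 0.106},{"x": 0,"y": 0,"z": 0,"rx": 0,"ry": 0,"rz": 0.106},{"x": 0,"y": 0,"z": 0,"rx": 0,"ry": 0,"rz": 0},{"x": 0,"y": 0,"z": 0,"rx": 0,"ry": 0,"rz": 0}]}}

```text
time_s: 13.6
ee_pos: [568.3, 371.1, 100.2]
ee_rot: [-180.0, 0.0, 79.8]
force: [-0.1, 0.3, -0.2]
gripper_width: 39.9
gripper_force: 15.0
```

```bash
python3 plan.py 432.4 -130.8 100 79.7
```

```text
pos [568.3 371.1 100.2] [-1.7999e+02  1.0000e-02  7.9810e+01] q [32. 32. 84.  0. 64. 42.] w 39.9 F [-0.1  0.3 -0.2] t 13.6
turn 1 x [-0.0002  0.0002  0.002 ] | shift [-5.181e+02 -4.390e+01  2.000e-01] = 13 x [-39.9  -3.4   0. ]
```

Request:
{"fn": "move_arm", "kwargs": {"plan": [{"x": -30,"y": -3,"z": 0,"rx": 0,"ry": 0,"rz": 0},{"x": -45,"y": -3.8,"z": 0,"rx": 0,"ry": 0,"rz": 0},{"x": -45,"y": -3.8,"z": 0,"rx": 0,"ry": 0,"rz": 0},{"x": -45,"y": -3.8,"z": 0,"rx": 0,"ry": 0,"rz": 0},{"x": -45,"y": -3.8,"z": 0,"rx": 0,"ry": 0,"rz": 0},{"x": -45,"y": -3.8,"z": 0,"rx": 0,"ry": 0,"rz": 0},{"x": -45,"y": -3.8,"z": 0,"rx": 0,"ry": 0,"rz": 0},{"x": -45,"y": -3.8,"z": 0,"rx": 0,"ry": 0,"rz": 0},{"x": -45,"y": -3.8,"z": 0,"rx": 0,"ry": 0,"rz": 0},{"x": -45,"y": -3.8,"z": 0,"rx": 0,"ry": 0,"rz": 0}]}}

```text
time_s: 14.6
ee_pos: [453.3, -51.7, 100.6]
ee_rot: [179.9, -0.0, 79.8]
force: [0.2, -0.6, -0.2]
gripper_width: 39.9
gripper_force: 15.0
```

Request:
{"fn": "move_arm", "kwargs": {"plan": [{"x": -45,"y": -3.7,"z": 0,"rx": 0,"ry": 0,"rz": 0},{"x": -38,"y": -3,"z": 0,"rx": 0,"ry": 0,"rz": 0},{"x": 0,"y": 0,"z": 10,"rx": 0,"ry": 0,"rz": 0},{"x": 0,"y": 0,"z": 15,"rx": 0,"ry": 0,"rz": 0},{"x": 0,"y": 0,"z": 15,"rx": 0,"ry": 0,"rz": 0},{"x": 0,"y": 0,"z": 0,"rx": 0,"ry": 0,"rz": 0},{"x": 0,"y": 0,"z": 0,"rx": 0,"ry": 0,"rz": 0},{"x": 0,"y": 0,"z": 0,"rx": 0,"ry": 0,"rz": 0},{"x": 0,"y": 0,"z": 0,"rx": 0,"ry": 0,"rz": 0}]}}

```text
time_s: 15.5
ee_pos: [433.1, -130.4, 61.0]
ee_rot: [179.9, 0.0, 79.7]
force: [0.2, 0.4, -0.8]
gripper_width: 39.9
gripper_force: 15.0
```

```bash
python3 plan.py 432.4 -130.8 46.2 79.7; python3 look.py round 50 609.7 -35.7 0 heel
```

```text
pos [ 433.1 -130.4   61. ] [179.91   0.    79.73] q [-18.  17. 118.   0.  45.  -8.] w 39.9 F [ 0.2  0.4 -0.8] t 15.5
turn 1 x [0.0015 0.0001 0.0005] | shift [-0.5 -0.6 14.8] = 1 x [-0.5 -0.6 14.8]
round [611.3 -35.6] [] 645.3
round [611.7 -36.4] [] 45.4
round [610.5 -34.4] [] 595.7
```

Request:
{"fn": "move_arm", "kwargs": {"plan": [{"x": -0.2,"y": -0.2,"z": 6,"rx": 0,"ry": 0,"rz": 0},{"x": 0,"y": 0,"z": 6,"rx": 0,"ry": 0,"rz": 0},{"x": 0,"y": 0,"z": 1.5,"rx": 0,"ry": 0,"rz": 0},{"x": 0,"y": 0,"z": 0,"rx": 0,"ry": 0,"rz": 0},{"x": 0,"y": 0,"z": 0,"rx": 0,"ry": 0,"rz": 0},{"x": 0,"y": 0,"z": 0,"rx": 0,"ry": 0,"rz": 0}]}}

```text
time_s: 16.2
ee_pos: [432.2, -130.7, 46.7]
ee_rot: [-180.0, -0.0, 79.7]
force: [-0.4, -0.8, -0.6]
gripper_width: 39.9
gripper_force: 15.0
```

```bash
python3 plan.py 432.4 -130.8 46.2 79.7
```

```text
pos [ 432.2 -130.7   46.7] [-1.7999e+02 -1.0000e-02  7.9680e+01] q [-18.  18. 119.   0.  43.  -8.] w 39.9 F [-0.4 -0.8 -0.6] t 16.2
turn 1 x [-0.0002 -0.0001 -0.0003] | shift [-0.   0.2  0.5] = 1 x [-0.   0.2  0.5]
```

Request:
{"fn": "move_arm", "kwargs": {"plan": [{"x": 0,"y": 0,"z": 0.4,"rx": 0,"ry": 0,"rz": 0},{"x": 0,"y": 0,"z": 0,"rx": 0,"ry": 0,"rz": 0}]}}

```text
time_s: 16.4
ee_pos: [432.3, -130.7, 46.4]
ee_rot: [180.0, -0.0, 79.7]
force: [-0.4, -0.4, 0.1]
gripper_width: 39.6
gripper_force: 15.0
```

Request:
{"fn": "move_arm", "kwargs": {"plan": [{"x": 0,"y": 0,"z": 0,"rx": 0,"ry": 0,"rz": 0},{"x": 0,"y": 0,"z": 0,"rx": 0,"ry": 0,"rz": 0},{"x": 0,"y": 0,"z": 0,"rx": 0,"ry": 0,"rz": 0},{"x": 0,"y": 0,"z": 0,"rx": 0,"ry": 0,"rz": 0},{"x": 0,"y": 0,"z": -20,"rx": 0,"ry": 0,"rz": 0},{"x": 0,"y": 0,"z": -34,"rx": 0,"ry": 0,"rz": 0},{"x": 0,"y": 0,"z": 0,"rx": 0,"ry": 0,"rz": 0}], "grip": 0.8}}

```text
time_s: 17.1
ee_pos: [435.1, -131.7, 103.8]
ee_rot: [179.5, 0.1, 79.7]
force: [0.3, -0.5, 0.5]
gripper_width: 72.9
gripper_force: 0.0
```

Request:
{"fn": "move_arm", "kwargs": {"plan": [{"x": 0,"y": 0,"z": 0,"rx": 0,"ry": 0,"rz": -0.117},{"x": 0,"y": 0,"z": 0,"rx": 0,"ry": 0,"rz": -0.117},{"x": 0,"y": 0,"z": 0,"rx": 0,"ry": 0,"rz": -0.117},{"x": 0,"y": 0,"z": 0,"rx": 0,"ry": 0,"rz": -0.117},{"x": 0,"y": 0,"z": 0,"rx": 0,"ry": 0,"rz": -0.117},{"x": 0,"y": 0,"z": 0,"rx": 0,"ry": 0,"rz": -0.117},{"x": 0,"y": 0,"z": 0,"rx": 0,"ry": 0,"rz": -0.117},{"x": 0,"y": 0,"z": 0,"rx": 0,"ry": 0,"rz": -0.117},{"x": 0,"y": 0,"z": 0,"rx": 0,"ry": 0,"rz": -0.117},{"x": 0,"y": 0,"z": 0,"rx": 0,"ry": 0,"rz": 0}]}}

```text
time_s: 18.1
ee_pos: [431.9, -130.6, 99.9]
ee_rot: [-180.0, -0.0, 140.0]
force: [-1.0, -0.4, -0.4]
gripper_width: 73.0
gripper_force: 0.0
```

```bash
python3 - <<'E'
import numpy as np
a=np.radians(320); print(598.9+8*np.cos(a),-249.6+8*np.sin(a))
E
python3 plan.py 605 -254.7 60 140
```

```text
605.0283555449518 -254.7423008774923
pos [ 431.9 -130.6   99.9] [-1.7999e+02 -5.0000e-02  1.4001e+02] q [-18.  14. 115.   0.  52. -68.] w 73.0 F [-1.  -0.4 -0.4] t 18.1
turn 1 x [-0.0002 -0.0008  0.0001] | shift [-212.4   16.2   39.9] = 6 x [-35.4   2.7   6.7]
```

Request:
{"fn": "move_arm", "kwargs": {"plan": [{"x": -35.4,"y": 2.6,"z": 0,"rx": 0,"ry": 0,"rz": 0},{"x": -35.4,"y": 2.6,"z": 0,"rx": 0,"ry": 0,"rz": 0},{"x": -35.4,"y": 2.6,"z": 0,"rx": 0,"ry": 0,"rz": 0},{"x": -35.4,"y": 2.6,"z": 0,"rx": 0,"ry": 0,"rz": 0},{"x": -35.4,"y": 2.6,"z": 15,"rx": 0,"ry": 0,"rz": 0},{"x": -35.3,"y": 2.6,"z": 20,"rx": 0,"ry": 0,"rz": 0},{"x": 0,"y": 0,"z": 20,"rx": 0,"ry": 0,"rz": 0},{"x": 0,"y": 0,"z": 10,"rx": 0,"ry": 0,"rz": 0},{"x": 0,"y": 0,"z": 0,"rx": 0,"ry": 0,"rz": 0},{"x": 0,"y": 0,"z": 0,"rx": 0,"ry": 0,"rz": 0}]}}

```text
time_s: 19.1
ee_pos: [604.7, -254.9, 35.8]
ee_rot: [180.0, -0.0, 140.0]
force: [-0.1, 0.1, 0.3]
gripper_width: 73.1
gripper_force: 0.0
```

Request:
{"fn": "move_arm", "kwargs": {"plan": [{"x": 0,"y": 0,"z": 0,"rx": 0,"ry": 0,"rz": 0},{"x": 0,"y": 0,"z": 0,"rx": 0,"ry": 0,"rz": 0}]}}

```text
time_s: 19.3
ee_pos: [605.3, -255.2, 36.8]
ee_rot: [180.0, 0.1, 140.0]
force: [0.3, 0.5, 0.0]
gripper_width: 72.9
gripper_force: 0.0
```

```bash
python3 plan.py 605 -254.7 22 140; python3 look.py oblong 44 432.4 -130.8 169.7 heel; python3 look.py round 50 609.7 -35.7 0 heel
```

```text
pos [ 605.3 -255.2   36.8] [1.7996e+02 1.2000e-01 1.4001e+02] q [-24.  34.  91.   0.  55. -74.] w 72.9 F [0.3 0.5 0. ] t 19.3
turn 1 x [0.0007 0.0021 0.0003] | shift [ 0.6  0.1 14.8] = 1 x [ 0.6  0.1 14.8]
oblong [ 432.1 -132.4] [172.4] 608.7
oblong [ 449.9 -141.4] [175.3] 156.2
oblong [ 432.2 -132.6] [172.8] 407.9
round [611.1 -35.2] [] 120.2
round [611.9 -36.2] [] 53.0
round [610.1 -34.8] [] 59.0
```

Request:
{"fn": "move_arm", "kwargs": {"plan": [{"x": 0.2,"y": 0,"z": 8,"rx": 0,"ry": 0,"rz": 0},{"x": 0,"y": 0,"z": 5.5,"rx": 0,"ry": 0,"rz": 0},{"x": 0,"y": 0,"z": 0,"rx": 0,"ry": 0,"rz": 0},{"x": 0,"y": 0,"z": 0,"rx": 0,"ry": 0,"rz": 0},{"x": 0,"y": 0,"z": 0,"rx": 0,"ry": 0,"rz": 0}]}}

```text
time_s: 20.0
ee_pos: [604.9, -255.1, 21.9]
ee_rot: [180.0, 0.0, 140.0]
force: [0.2, 0.0, 0.7]
gripper_width: 73.1
gripper_force: 0.0
```

Request:
{"fn": "move_arm", "kwargs": {"plan": [{"x": 0,"y": 0,"z": 0,"rx": 0,"ry": 0,"rz": 0},{"x": 0,"y": 0,"z": 0,"rx": 0,"ry": 0,"rz": 0},{"x": 0,"y": 0,"z": 0,"rx": 0,"ry": 0,"rz": 0},{"x": 0,"y": 0,"z": 0,"rx": 0,"ry": 0,"rz": 0},{"x": 0,"y": 0,"z": 0,"rx": 0,"ry": 0,"rz": 0},{"x": 0,"y": 0,"z": 0,"rx": 0,"ry": 0,"rz": 0},{"x": 0,"y": 0,"z": 0,"rx": 0,"ry": 0,"rz": 0}], "grip": 0}}

```text
time_s: 20.7
ee_pos: [604.8, -255.1, 21.9]
ee_rot: [180.0, -0.0, 140.0]
force: [-0.2, -0.3, -0.3]
gripper_width: 24.3
gripper_force: 15.0
```

Request:
{"fn": "move_arm", "kwargs": {"plan": [{"x": 0,"y": 0,"z": -15,"rx": 0,"ry": 0,"rz": 0},{"x": 0,"y": 0,"z": -30,"rx": 0,"ry": 0,"rz": 0},{"x": 0,"y": 0,"z": -33,"rx": 0,"ry": 0,"rz": 0},{"x": 0,"y": 0,"z": 0,"rx": 0,"ry": 0,"rz": -0.107},{"x": 0,"y": 0,"z": 0,"rx": 0,"ry": 0,"rz": -0.107},{"x": 0,"y": 0,"z": 0,"rx": 0,"ry": 0,"rz": -0.107},{"x": 0,"y": 0,"z": 0,"rx": 0,"ry": 0,"rz": 0},{"x": 0,"y": 0,"z": 0,"rx": 0,"ry": 0,"rz": 0},{"x": 0,"y": 0,"z": 0,"rx": 0,"ry": 0,"rz": 0}]}}

```text
time_s: 21.6
ee_pos: [604.8, -255.1, 100.3]
ee_rot: [180.0, 0.0, 158.3]
force: [-0.6, -0.4, 1.2]
gripper_width: 24.8
gripper_force: 15.0
```

```bash
python3 - <<'E'
import numpy as np
a=np.radians(338.37); print(409.3+8*np.cos(a),257.35+8*np.sin(a))
E
python3 plan.py 416.7 254.4 100 158.4
```

```text
416.73666887104207 254.40110934375755
pos [ 604.8 -255.1  100.3] [1.7999e+02 2.0000e-02 1.5832e+02] q [-24.  30.  87.   0.  62. -92.] w 24.8 F [-0.6 -0.4  1.2] t 21.6
turn 1 x [ 0.0001  0.0003 -0.0013] | shift [3.625e+02 4.044e+02 3.000e-01] = 13 x [27.9 31.1  0. ]
```

Request:
{"fn": "move_arm", "kwargs": {"plan": [{"x": 27.9,"y": 31.1,"z": 0,"rx": 0,"ry": 0,"rz": 0},{"x": 27.9,"y": 31.1,"z": 0,"rx": 0,"ry": 0,"rz": 0},{"x": 27.9,"y": 31.1,"z": 0,"rx": 0,"ry": 0,"rz": 0},{"x": 27.9,"y": 31.1,"z": 0,"rx": 0,"ry": 0,"rz": 0},{"x": 27.9,"y": 31.1,"z": 0,"rx": 0,"ry": 0,"rz": 0},{"x": 27.9,"y": 31.1,"z": 0,"rx": 0,"ry": 0,"rz": 0},{"x": 27.9,"y": 31.1,"z": 0,"rx": 0,"ry": 0,"rz": 0},{"x": 27.9,"y": 31.1,"z": 0,"rx": 0,"ry": 0,"rz": 0},{"x": 27.9,"y": 31.1,"z": 0,"rx": 0,"ry": 0,"rz": 0},{"x": 27.9,"y": 31.1,"z": 0,"rx": 0,"ry": 0,"rz": 0}]}}

```text
time_s: 22.6
ee_pos: [459.2, 138.3, 100.3]
ee_rot: [180.0, 0.0, 158.3]
force: [1.0, 1.1, -0.6]
gripper_width: 25.0
gripper_force: 15.0
```

Request:
{"fn": "move_arm", "kwargs": {"plan": [{"x": 27.9,"y": 31.1,"z": 0,"rx": 0,"ry": 0,"rz": 0},{"x": 27.9,"y": 31.1,"z": 0,"rx": 0,"ry": 0,"rz": 0},{"x": 27.8,"y": 31.1,"z": 0,"rx": 0,"ry": 0,"rz": 0},{"x": 0,"y": 0,"z": 15,"rx": 0,"ry": 0,"rz": 0},{"x": 0,"y": 0,"z": 20,"rx": 0,"ry": 0,"rz": 0},{"x": 0,"y": 0,"z": 0,"rx": 0,"ry": 0,"rz": 0},{"x": 0,"y": 0,"z": 0,"rx": 0,"ry": 0,"rz": 0},{"x": 0,"y": 0,"z": 0,"rx": 0,"ry": 0,"rz": 0},{"x": 0,"y": 0,"z": 0,"rx": 0,"ry": 0,"rz": 0}]}}

```text
time_s: 23.5
ee_pos: [417.1, 254.4, 65.9]
ee_rot: [179.9, 0.1, 158.4]
force: [-0.3, 0.1, -0.2]
gripper_width: 24.6
gripper_force: 15.0
```

```bash
python3 plan.py 416.7 254.4 50 158.4
cat > st.py <<'E'
from fit import *; from workcell import grab_frame; import pickle
F=[grab_frame('top'),grab_frame('side')]; pickle.dump(F,open('f1.pkl','wb'))
B=lambda p:piece('broad',*p[:3],0)+piece('middle',*p[3:],10)
p0=[584.3,-245.4,-.323,593.6,-242.8,-.58]
for fs in (F,F[:1],F[1:]):
    p,r=fixfit(fs,B,p0,[2,2,.1]*2,[getbox(f,B(p0),6) for f in fs]); print(p.round(1),np.degrees(p[2::3]).round(1),round(r,1))
E
python3 st.py
python3 look.py oblong 44 432.4 -130.8 169.7 heel; python3 look.py round 50 609.7 -35.7 0 heel
python3 - <<'E'
import pickle,cv2,numpy as np
F=pickle.load(open('f1.pkl','rb'))
for f,n in zip(F,'ts'): cv2.imwrite(f'pics/f1{n}.png',f['img'][...,::-1])
c=lambda f,x,y:cv2.resize(f['img'][y:y+50,x:x+50,::-1],(260,260),interpolation=cv2.INTER_CUBIC)
T,S=F
cv2.imwrite('pics/c1.png',np.vstack([np.hstack([c(T,325,150),c(T,282,222),c(T,240,155)]),np.hstack([c(S,318,245),c(S,212,230),c(S,268,175)])]))
E
```

```text
pos [417.1 254.4  65.9] [1.7991e+02 7.0000e-02 1.5836e+02] q [ 30.  19. 113.   0.  48. -38.] w 24.6 F [-0.3  0.1 -0.2] t 23.5
turn 1 x [ 0.0015  0.0012 -0.0006] | shift [ 0.4 -0.1 15.9] = 1 x [ 0.4 -0.1 15.9]
[ 5.842e+02 -2.454e+02 -3.000e-01  5.938e+02 -2.426e+02 -6.000e-01] [-18.4 -33.6] 92.7
[ 5.838e+02 -2.465e+02 -3.000e-01  5.943e+02 -2.418e+02 -6.000e-01] [-18. -35.] 33.0
[ 5.843e+02 -2.452e+02 -3.000e-01  5.935e+02 -2.429e+02 -6.000e-01] [-17.7 -31.6] 51.9
oblong [ 431.8 -132. ] [170.2] 189.6
oblong [ 432.2 -133.3] [170.] 106.9
oblong [ 432.  -130.8] [169.6] 73.7
round [611.3 -35.6] [] 97.6
round [611.7 -36.4] [] 44.1
round [610.3 -35. ] [] 47.0
```

View pics/c1.png

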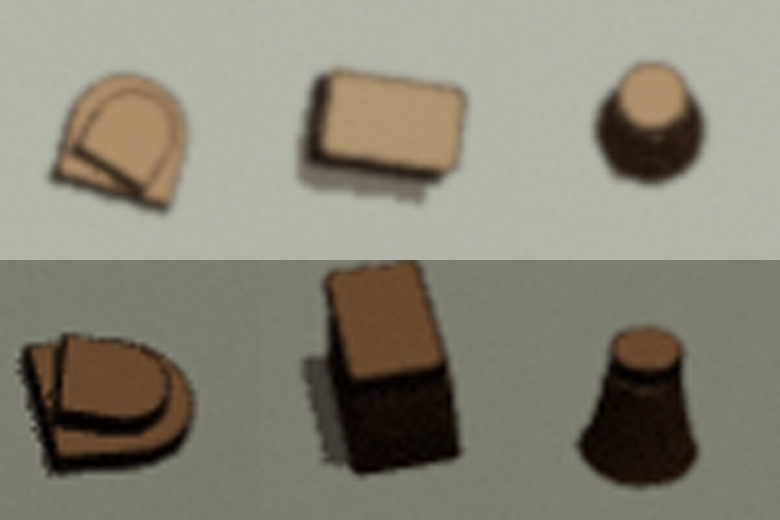

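Request:
{"fn": "move_arm", "kwargs": {"plan": [{"x": 0.2,"y": 0,"z": 7,"rx": 0,"ry": 0,"rz": 0},{"x": 0,"y": 0,"z": 6,"rx": 0,"ry": 0,"rz": 0},{"x": 0,"y": 0,"z": 1.5,"rx": 0,"ry": 0,"rz": 0},{"x": 0,"y": 0,"z": 0,"rx": 0,"ry": 0,"rz": 0},{"x": 0,"y": 0,"z": 0,"rx": 0,"ry": 0,"rz": 0},{"x": 0,"y": 0,"z": 0,"rx": 0,"ry": 0,"rz": 0}]}}

```text
time_s: 24.4
ee_pos: [416.2, 254.4, 50.3]
ee_rot: [-180.0, -0.0, 158.4]
force: [-0.3, 0.6, -0.4]
gripper_width: 24.6
gripper_force: 15.0
```

```bash
python3 plan.py 416.7 254.4 50 158.4
```

```text
pos [416.2 254.4  50.3] [-180.     -0.    158.41] q [ 30.  20. 114.   0.  46. -38.] w 24.6 F [-0.3  0.6 -0.4] t 24.4
turn 1 x [-0.     -0.0001  0.0002] | shift [-0.5  0.2  0.3] = 1 x [-0.5  0.2  0.3]
```

Request:
{"fn": "move_arm", "kwargs": {"plan": [{"x": -0.3,"y": 0,"z": 0.2,"rx": 0,"ry": 0,"rz": 0},{"x": 0,"y": 0,"z": 0,"rx": 0,"ry": 0,"rz": 0}]}}

```text
time_s: 24.6
ee_pos: [416.5, 254.3, 50.2]
ee_rot: [180.0, 0.0, 158.4]
force: [0.0, -0.7, 0.0]
gripper_width: 25.1
gripper_force: 15.0
```

Request:
{"fn": "move_arm", "kwargs": {"plan": [{"x": 0,"y": 0,"z": 0,"rx": 0,"ry": 0,"rz": 0},{"x": 0,"y": 0,"z": 0,"rx": 0,"ry": 0,"rz": 0},{"x": 0,"y": 0,"z": 0,"rx": 0,"ry": 0,"rz": 0},{"x": 0,"y": 0,"z": 0,"rx": 0,"ry": 0,"rz": 0},{"x": 0,"y": 0,"z": -20,"rx": 0,"ry": 0,"rz": 0},{"x": 0,"y": 0,"z": -30,"rx": 0,"ry": 0,"rz": 0.11},{"x": 0,"y": 0,"z": 0,"rx": 0,"ry": 0,"rz": 0.14},{"x": 0,"y": 0,"z": 0,"rx": 0,"ry": 0,"rz": 0.14},{"x": 0,"y": 0,"z": 0,"rx": 0,"ry": 0,"rz": 0.14},{"x": 0,"y": 0,"z": 0,"rx": 0,"ry": 0,"rz": 0.14}], "grip": 0.8}}

```text
time_s: 25.6
ee_pos: [416.4, 254.3, 100.4]
ee_rot: [180.0, -0.0, 119.7]
force: [-0.1, -0.8, -0.0]
gripper_width: 72.7
gripper_force: 0.0
```

Request:
{"fn": "move_arm", "kwargs": {"plan": [{"x": 0,"y": 0,"z": 0,"rx": 0,"ry": 0,"rz": 0.14},{"x": 0,"y": 0,"z": 0,"rx": 0,"ry": 0,"rz": 0.14},{"x": 0,"y": 0,"z": 0,"rx": 0,"ry": 0,"rz": 0.14},{"x": 0,"y": 0,"z": 0,"rx": 0,"ry": 0,"rz": 0.14},{"x": 0,"y": 0,"z": 0,"rx": 0,"ry": 0,"rz": 0.14},{"x": 0,"y": 0,"z": 0,"rx": 0,"ry": 0,"rz": 0.14},{"x": 0,"y": 0,"z": 0,"rx": 0,"ry": 0,"rz": 0.14},{"x": 0,"y": 0,"z": 0,"rx": 0,"ry": 0,"rz": 0.14},{"x": 0,"y": 0,"z": 0,"rx": 0,"ry": 0,"rz": 0.14},{"x": 0,"y": 0,"z": 0,"rx": 0,"ry": 0,"rz": 0.14}]}}

```text
time_s: 26.6
ee_pos: [416.4, 254.2, 100.2]
ee_rot: [-180.0, -0.0, 39.5]
force: [0.2, 0.2, 0.6]
gripper_width: 73.3
gripper_force: 0.0
```

```bash
python3 - <<'E'
import numpy as np
a=np.radians(-33.4); print(593.7+12*np.cos(a),-242.7+12*np.sin(a))
E
python3 plan.py 603.7 -249.3 100 -33.4
```

```text
603.7181743591609 -249.30576888101993
pos [416.4 254.2 100.2] [-180.     -0.     39.48] q [ 30.  17. 110.   0.  53.  81.] w 73.3 F [0.2 0.2 0.6] t 26.6
turn 11 x [-0.      0.      0.1156] | shift [4.335e+02 3.173e+02 2.000e-01] = 13 x [33.3 24.4  0. ]
```

Request:
{"fn": "move_arm", "kwargs": {"plan": [{"x": -13.4,"y": 39.1,"z": 0,"rx": 0,"ry": 0,"rz": 0},{"x": -13.4,"y": 39.1,"z": 0,"rx": 0,"ry": 0,"rz": 0},{"x": -13.4,"y": 39.1,"z": 0,"rx": 0,"ry": 0,"rz": 0},{"x": -13.4,"y": 39.1,"z": 0,"rx": 0,"ry": 0,"rz": 0},{"x": -13.4,"y": 39.1,"z": 0,"rx": 0,"ry": 0,"rz": 0},{"x": -13.4,"y": 39.1,"z": 0,"rx": 0,"ry": 0,"rz": 0},{"x": -13.4,"y": 39.1,"z": 0,"rx": 0,"ry": 0,"rz": 0},{"x": -13.4,"y": 39.1,"z": 0,"rx": 0,"ry": 0,"rz": 0},{"x": -13.4,"y": 39.1,"z": 0,"rx": 0,"ry": 0,"rz": 0},{"x": -13.4,"y": 39.1,"z": 0,"rx": 0,"ry": 0,"rz": 0}]}}

```text
time_s: 27.6
ee_pos: [564.2, -133.6, 100.2]
ee_rot: [-180.0, -0.0, 39.8]
force: [1.2, -0.1, -0.4]
gripper_width: 72.8
gripper_force: 0.0
```

Request:
{"fn": "move_arm", "kwargs": {"plan": [{"x": -13.6,"y": 39,"z": 0,"rx": 0,"ry": 0,"rz": 0},{"x": -13.6,"y": 39,"z": 0,"rx": 0,"ry": 0,"rz": 0},{"x": -13.6,"y": 39,"z": 0,"rx": 0,"ry": 0,"rz": 0},{"x": 0,"y": 0,"z": 10,"rx": 0,"ry": 0,"rz": 0.1157},{"x": 0,"y": 0,"z": 10,"rx": 0,"ry": 0,"rz": 0.1157},{"x": 0,"y": 0,"z": 10,"rx": 0,"ry": 0,"rz": 0.1157},{"x": 0,"y": 0,"z": 10,"rx": 0,"ry": 0,"rz": 0.1157},{"x": 0,"y": 0,"z": 10,"rx": 0,"ry": 0,"rz": 0.1157},{"x": 0,"y": 0,"z": 10,"rx": 0,"ry": 0,"rz": 0.1157},{"x": 0,"y": 0,"z": 0,"rx": 0,"ry": 0,"rz": 0.1157}]}}

```text
time_s: 28.6
ee_pos: [606.3, -247.4, 38.4]
ee_rot: [-179.9, 0.2, -6.9]
force: [-0.3, -0.5, 0.5]
gripper_width: 73.1
gripper_force: 0.0
```

Request:
{"fn": "move_arm", "kwargs": {"plan": [{"x": 0,"y": 0,"z": 0,"rx": 0,"ry": 0,"rz": 0.1157},{"x": 0,"y": 0,"z": 0,"rx": 0,"ry": 0,"rz": 0.1157},{"x": 0,"y": 0,"z": 0,"rx": 0,"ry": 0,"rz": 0.1157},{"x": 0,"y": 0,"z": 0,"rx": 0,"ry": 0,"rz": 0.1157},{"x": 0,"y": 0,"z": 0,"rx": 0,"ry": 0,"rz": 0},{"x": 0,"y": 0,"z": 0,"rx": 0,"ry": 0,"rz": 0}]}}

```text
time_s: 29.2
ee_pos: [607.4, -247.9, 40.1]
ee_rot: [-180.0, 0.0, -33.0]
force: [0.0, 0.1, 1.0]
gripper_width: 72.6
gripper_force: 0.0
```

```bash
python3 plan.py 603.7 -249.3 12 -33.4; python3 look.py small 48 409.3 257.35 338.4 heel
```

```text
pos [ 607.4 -247.9   40.1] [-1.800e+02  1.000e-02 -3.297e+01] q [-23.  34.  91.   0.  55. 100.] w 72.6 F [0.  0.1 1. ] t 29.2
turn 1 x [-0.      0.0002  0.0075] | shift [-2.3  3.2 28.1] = 1 x [-2.3  3.2 28.1]
small [409.3 257.3] [344.2] 125.5
small [410.1 257.3] [342.2] 77.6
small [409. 258.] [341.2] 42.7
```

Request:
{"fn": "move_arm", "kwargs": {"plan": [{"x": -2.3,"y": 3.2,"z": 0,"rx": 0,"ry": 0,"rz": 0.0075},{"x": 0,"y": 0,"z": 10,"rx": 0,"ry": 0,"rz": 0},{"x": 0,"y": 0,"z": 10,"rx": 0,"ry": 0,"rz": 0},{"x": 0,"y": 0,"z": 8,"rx": 0,"ry": 0,"rz": 0},{"x": 0,"y": 0,"z": 0,"rx": 0,"ry": 0,"rz": 0},{"x": 0,"y": 0,"z": 0,"rx": 0,"ry": 0,"rz": 0},{"x": 0,"y": 0,"z": 0,"rx": 0,"ry": 0,"rz": 0},{"x": 0,"y": 0,"z": 0,"rx": 0,"ry": 0,"rz": 0}]}}

```text
time_s: 30.1
ee_pos: [604.1, -249.4, 12.7]
ee_rot: [-180.0, -0.0, -33.5]
force: [0.4, -0.6, -0.1]
gripper_width: 73.2
gripper_force: 0.0
```

Request:
{"fn": "move_arm", "kwargs": {"plan": [{"x": 0,"y": 0,"z": 0,"rx": 0,"ry": 0,"rz": 0},{"x": 0,"y": 0,"z": 0,"rx": 0,"ry": 0,"rz": 0},{"x": 0,"y": 0,"z": 0,"rx": 0,"ry": 0,"rz": 0},{"x": 0,"y": 0,"z": 0,"rx": 0,"ry": 0,"rz": 0},{"x": 0,"y": 0,"z": 0,"rx": 0,"ry": 0,"rz": 0},{"x": 0,"y": 0,"z": 0,"rx": 0,"ry": 0,"rz": 0},{"x": 0,"y": 0,"z": 0,"rx": 0,"ry": 0,"rz": 0}], "grip": 0}}

```text
time_s: 30.8
ee_pos: [603.8, -249.3, 12.3]
ee_rot: [-180.0, -0.0, -33.5]
force: [-1.3, 0.1, -0.0]
gripper_width: 42.0
gripper_force: 15.0
```

Request:
{"fn": "move_arm", "kwargs": {"plan": [{"x": 0,"y": 0,"z": -15,"rx": 0,"ry": 0,"rz": 0},{"x": 0,"y": 0,"z": -30,"rx": 0,"ry": 0,"rz": 0},{"x": 0,"y": 0,"z": -43,"rx": 0,"ry": 0,"rz": 0},{"x": 0,"y": 0,"z": 0,"rx": 0,"ry": 0,"rz": 0},{"x": 0,"y": 0,"z": 0,"rx": 0,"ry": 0,"rz": 0},{"x": 0,"y": 0,"z": 0,"rx": 0,"ry": 0,"rz": 0}]}}

```text
time_s: 31.4
ee_pos: [603.0, -249.0, 99.7]
ee_rot: [180.0, 0.1, -33.5]
force: [0.9, 0.9, -0.1]
gripper_width: 41.9
gripper_force: 15.0
```

```bash
python3 - <<'E'
import numpy as np
a=np.radians(27.2); print(437.9+12*np.cos(a),-348.4+12*np.sin(a))
E
python3 plan.py 448.6 -342.9 100 27.2
```

```text
448.57299647949554 -342.91482487529566
pos [ 603.  -249.    99.7] [ 1.7999e+02  9.0000e-02 -3.3540e+01] q [-23.  30.  88.   0.  62. 100.] w 41.9 F [ 0.9  0.9 -0.1] t 31.4
turn 9 x [-1.000e-04  2.000e-04 -1.178e-01] | shift [-180.3   12.9   -0.3] = 5 x [-36.1   2.6  -0.1]
```

Request:
{"fn": "move_arm", "kwargs": {"plan": [{"x": 0,"y": 0,"z": 0,"rx": 0,"ry": 0,"rz": -0.1178},{"x": 0,"y": 0,"z": 0,"rx": 0,"ry": 0,"rz": -0.1178},{"x": 0,"y": 0,"z": 0,"rx": 0,"ry": 0,"rz": -0.1178},{"x": 0,"y": 0,"z": 0,"rx": 0,"ry": 0,"rz": -0.1178},{"x": 0,"y": 0,"z": 0,"rx": 0,"ry": 0,"rz": -0.1178},{"x": 0,"y": 0,"z": 0,"rx": 0,"ry": 0,"rz": -0.1178},{"x": 0,"y": 0,"z": 0,"rx": 0,"ry": 0,"rz": -0.1178},{"x": 0,"y": 0,"z": 0,"rx": 0,"ry": 0,"rz": -0.1178},{"x": 0,"y": 0,"z": 0,"rx": 0,"ry": 0,"rz": -0.1178},{"x": 0,"y": 0,"z": 0,"rx": 0,"ry": 0,"rz": 0}]}}

```text
time_s: 32.4
ee_pos: [602.8, -248.9, 98.6]
ee_rot: [-179.9, 0.1, 27.2]
force: [0.6, 0.2, -0.8]
gripper_width: 41.5
gripper_force: 15.0
```

Request:
{"fn": "move_arm", "kwargs": {"plan": [{"x": -36.1,"y": 2.5,"z": 0,"rx": 0,"ry": 0,"rz": 0},{"x": -36.1,"y": 2.5,"z": 0,"rx": 0,"ry": 0,"rz": 0},{"x": -36.1,"y": 2.5,"z": 0,"rx": 0,"ry": 0,"rz": 0},{"x": -36.1,"y": 2.5,"z": 0,"rx": 0,"ry": 0,"rz": 0},{"x": -36.1,"y": 2.5,"z": 0,"rx": 0,"ry": 0,"rz": 0},{"x": 0,"y": 0,"z": 20,"rx": 0,"ry": 0,"rz": 0},{"x": 0,"y": 0,"z": 25,"rx": 0,"ry": 0,"rz": 0},{"x": 0,"y": 0,"z": 0,"rx": 0,"ry": 0,"rz": 0},{"x": 0,"y": 0,"z": 0,"rx": 0,"ry": 0,"rz": 0},{"x": 0,"y": 0,"z": 0,"rx": 0,"ry": 0,"rz": 0}]}}

```text
time_s: 33.4
ee_pos: [449.7, -343.2, 56.0]
ee_rot: [179.9, -0.0, 27.2]
force: [-0.0, -0.7, -0.2]
gripper_width: 41.8
gripper_force: 15.0
```

```bash
python3 plan.py 448.6 -342.9 40.3 27.2; python3 look.py broad 0 584.2 -245.4 -18
```

```text
pos [ 449.7 -343.2   56. ] [ 1.7993e+02 -4.0000e-02  2.7180e+01] q [-39.  26. 103.   0.  51.  24.] w 41.8 F [-0.  -0.7 -0.2] t 33.4
turn 1 x [ 0.0013 -0.0007 -0.0003] | shift [-0.8 -0.8 15.7] = 1 x [-0.8 -0.8 15.7]
broad [ 584.9 -244.8] [-18.9] 671.3
broad [ 584.  -246.7] [-18.5] 22.6
broad [ 585.6 -242.9] [-19.] 627.0
```

Request:
{"fn": "move_arm", "kwargs": {"plan": [{"x": -0.4,"y": -0.5,"z": 7,"rx": 0,"ry": 0,"rz": 0},{"x": 0,"y": 0,"z": 6,"rx": 0,"ry": 0,"rz": 0},{"x": 0,"y": 0,"z": 1.5,"rx": 0,"ry": 0,"rz": 0},{"x": 0,"y": 0,"z": 0,"rx": 0,"ry": 0,"rz": 0},{"x": 0,"y": 0,"z": 0,"rx": 0,"ry": 0,"rz": 0},{"x": 0,"y": 0,"z": 0,"rx": 0,"ry": 0,"rz": 0},{"x": 0,"y": 0,"z": 0,"rx": 0,"ry": 0,"rz": 0}]}}

```text
time_s: 34.2
ee_pos: [448.3, -342.7, 40.7]
ee_rot: [-180.0, -0.0, 27.2]
force: [-0.0, 1.0, -0.3]
gripper_width: 41.9
gripper_force: 15.0
```

```bash
python3 plan.py 448.6 -342.9 40.3 27.2
```

```text
pos [ 448.3 -342.7   40.7] [-180.    -0.    27.2] q [-39.  27. 104.   0.  49.  24.] w 41.9 F [-0.   1.  -0.3] t 34.2
turn 1 x [-0.     -0.      0.0001] | shift [0.1 0.3 0.4] = 1 x [0.1 0.3 0.4]
```

Request:
{"fn": "move_arm", "kwargs": {"plan": [{"x": 0.1,"y": 0.2,"z": 0.3,"rx": 0,"ry": 0,"rz": 0},{"x": 0,"y": 0,"z": 0,"rx": 0,"ry": 0,"rz": 0}]}}

```text
time_s: 34.4
ee_pos: [448.5, -342.8, 40.4]
ee_rot: [-180.0, -0.0, 27.2]
force: [-0.7, -0.1, 0.0]
gripper_width: 42.0
gripper_force: 15.0
```

Request:
{"fn": "move_arm", "kwargs": {"plan": [{"x": 0,"y": 0,"z": 0,"rx": 0,"ry": 0,"rz": 0},{"x": 0,"y": 0,"z": 0,"rx": 0,"ry": 0,"rz": 0},{"x": 0,"y": 0,"z": 0,"rx": 0,"ry": 0,"rz": 0},{"x": 0,"y": 0,"z": 0,"rx": 0,"ry": 0,"rz": 0},{"x": 0,"y": 0,"z": -20,"rx": 0,"ry": 0,"rz": 0},{"x": 0,"y": 0,"z": -40,"rx": 0,"ry": 0,"rz": 0},{"x": 0,"y": 0,"z": 0,"rx": 0,"ry": 0,"rz": 0}], "grip": 1}}

```text
time_s: 35.1
ee_pos: [451.3, -345.0, 105.2]
ee_rot: [179.5, -0.2, 27.2]
force: [0.2, 0.7, 0.5]
gripper_width: 90.5
gripper_force: 0.0
```

Request:
{"fn": "move_arm", "kwargs": {"plan": [{"x": 0,"y": 0,"z": 0,"rx": 0,"ry": 0,"rz": 0.1132},{"x": 0,"y": 0,"z": 0,"rx": 0,"ry": 0,"rz": 0.1132},{"x": 0,"y": 0,"z": 0,"rx": 0,"ry": 0,"rz": 0.1132},{"x": 0,"y": 0,"z": 0,"rx": 0,"ry": 0,"rz": 0.1132},{"x": 0,"y": 0,"z": 0,"rx": 0,"ry": 0,"rz": 0.1132},{"x": 0,"y": 0,"z": 0,"rx": 0,"ry": 0,"rz": 0.1132},{"x": 0,"y": 0,"z": 0,"rx": 0,"ry": 0,"rz": 0.1132},{"x": 0,"y": 0,"z": 0,"rx": 0,"ry": 0,"rz": 0}]}}

```text
time_s: 35.9
ee_pos: [448.3, -342.7, 99.9]
ee_rot: [-180.0, 0.0, -18.2]
force: [0.1, -0.5, -0.9]
gripper_width: 91.4
gripper_force: 0.0
```

```bash
python3 look.py broad 0 584.2 -245.4 -18;python3 - <<'E'
import numpy as np
a=np.radians(-18.2); print(584.2+18*np.cos(a),-245.5+18*np.sin(a))
E
python3 plan.py 601.3 -251.1 60 -18.2
```

```text
broad [ 584.3 -245. ] [-18.1] 361.5
broad [ 584.2 -246.4] [-19.1] 21.9
broad [ 584.1 -244.2] [-19.8] 322.9
601.2994969274438 -251.12202853322017
pos [ 448.4 -342.7  100.1] [-1.7998e+02  3.0000e-02 -1.8070e+01] q [-39.  23. 100.   0.  57.  69.] w 90.9 F [ 0.4 -1.1 -0. ] t 36.0
turn 1 x [-0.0003  0.0005  0.0024] | shift [ 116.7 -134.8   40.1] = 5 x [ 23.3 -27.    8. ]
```

Request:
{"fn": "move_arm", "kwargs": {"plan": [{"x": 23.3,"y": -27,"z": 0,"rx": 0,"ry": 0,"rz": 0},{"x": 23.3,"y": -27,"z": 0,"rx": 0,"ry": 0,"rz": 0},{"x": 23.3,"y": -27,"z": 10,"rx": 0,"ry": 0,"rz": 0},{"x": 23.3,"y": -27,"z": 20,"rx": 0,"ry": 0,"rz": 0},{"x": 23.3,"y": -27,"z": 20,"rx": 0,"ry": 0,"rz": 0},{"x": 0,"y": 0,"z": 20,"rx": 0,"ry": 0,"rz": 0},{"x": 0,"y": 0,"z": 12,"rx": 0,"ry": 0,"rz": 0},{"x": 0,"y": 0,"z": 0,"rx": 0,"ry": 0,"rz": 0},{"x": 0,"y": 0,"z": 0,"rx": 0,"ry": 0,"rz": 0},{"x": 0,"y": 0,"z": 0,"rx": 0,"ry": 0,"rz": 0}]}}

```text
time_s: 37.0
ee_pos: [601.7, -251.8, 19.8]
ee_rot: [180.0, -0.1, -18.2]
force: [0.2, -1.4, 0.1]
gripper_width: 91.6
gripper_force: 0.0
```

```bash
python3 plan.py 601.3 -251.1 2.3 -18.2; python3 look.py middle 38 437.9 -348.4 27.2 heel
```

```text
pos [ 601.7 -251.8   19.8] [ 1.7999e+02 -1.3000e-01 -1.8230e+01] q [-24.  34.  93.   0.  53.  85.] w 91.6 F [ 0.2 -1.4  0.1] t 37.0
turn 1 x [ 0.0002 -0.0023 -0.0006] | shift [-0.6 -0.6 17.5] = 1 x [-0.6 -0.6 17.5]
middle [ 437.7 -346. ] [26.5] 100.5
middle [ 461.7 -358.2] [-12.9] 12.3
middle [ 437.7 -345.9] [26.4] 87.0
```

Request:
{"fn": "move_arm", "kwargs": {"plan": [{"x": -0.2,"y": -0.3,"z": 8,"rx": 0,"ry": 0,"rz": 0},{"x": 0,"y": 0,"z": 6,"rx": 0,"ry": 0,"rz": 0},{"x": 0,"y": 0,"z": 1.5,"rx": 0,"ry": 0,"rz": 0},{"x": 0,"y": 0,"z": 0,"rx": 0,"ry": 0,"rz": 0},{"x": 0,"y": 0,"z": 0,"rx": 0,"ry": 0,"rz": 0},{"x": 0,"y": 0,"z": 0,"rx": 0,"ry": 0,"rz": 0}]}}

```text
time_s: 37.7
ee_pos: [601.5, -250.6, 3.0]
ee_rot: [-180.0, -0.0, -18.2]
force: [0.6, 0.1, 0.0]
gripper_width: 91.3
gripper_force: 0.0
```

Request:
{"fn": "move_arm", "kwargs": {"plan": [{"x": 0,"y": 0,"z": 0,"rx": 0,"ry": 0,"rz": 0},{"x": 0,"y": 0,"z": 0,"rx": 0,"ry": 0,"rz": 0},{"x": 0,"y": 0,"z": 0,"rx": 0,"ry": 0,"rz": 0},{"x": 0,"y": 0,"z": 0,"rx": 0,"ry": 0,"rz": 0},{"x": 0,"y": 0,"z": 0,"rx": 0,"ry": 0,"rz": 0},{"x": 0,"y": 0,"z": 0,"rx": 0,"ry": 0,"rz": 0}], "grip": 0}}

```text
time_s: 38.3
ee_pos: [601.3, -250.6, 3.0]
ee_rot: [-180.0, -0.0, -18.2]
force: [0.6, -0.8, 0.5]
gripper_width: 60.0
gripper_force: 15.0
```

Request:
{"fn": "move_arm", "kwargs": {"plan": [{"x": 0,"y": 0,"z": -15,"rx": 0,"ry": 0,"rz": 0},{"x": 0,"y": 0,"z": -35,"rx": 0,"ry": 0,"rz": 0},{"x": 0,"y": 0,"z": -48,"rx": 0,"ry": 0,"rz": 0},{"x": 0,"y": 0,"z": 0,"rx": 0,"ry": 0,"rz": -0.0529},{"x": 0,"y": 0,"z": 0,"rx": 0,"ry": 0,"rz": -0.0529},{"x": 0,"y": 0,"z": 0,"rx": 0,"ry": 0,"rz": 0},{"x": 0,"y": 0,"z": 0,"rx": 0,"ry": 0,"rz": 0},{"x": 0,"y": 0,"z": 0,"rx": 0,"ry": 0,"rz": 0}]}}

```text
time_s: 39.1
ee_pos: [601.1, -250.5, 100.9]
ee_rot: [-180.0, 0.0, -12.2]
force: [-0.6, -0.7, -0.9]
gripper_width: 60.0
gripper_force: 15.0
```

```bash
python3 - <<'E'
import numpy as np
a=np.radians(-12.15); print(474.15+18*np.cos(a),44.35+18*np.sin(a))
E
python3 plan.py 491.7 40.5 100 -12.15
cat > heels.py <<'E'
# re-measure the heels in the first frames with one fixed box each, per-heel model
from fit import *; import pickle
T,Sd=pickle.load(open('f0.pkl','rb')); P=pickle.load(open('P.pkl','rb'))
for n in H:
    k=4 if n in SEAT else (3 if n=='oblong' else 2)
    B=lambda p:heel(n,*np.r_[p,P[n][len(p):]]); p0=P[n][:k]; bx=[getbox(f,heel(n,*P[n]),7) for f in(T,Sd)]
    for i in ((0,1),(0,),(1,)):
        p,r=fixfit([(T,Sd)[j] for j in i],B,p0,[3,3,.1,2][:k],[bx[j] for j in i]); print(n,i,p[:2].round(2),np.degrees(p[2:3]).round(1)%360,p[3:].round(1),round(r,1))
E
python3 heels.py
```

```text
491.74679887976623 40.5615083232165
pos [ 601.1 -250.5  100.9] [-1.7999e+02  2.0000e-02 -1.2180e+01] q [-24.  30.  88.   0.  62.  79.] w 60.0 F [-0.6 -0.7 -0.9] t 39.1
turn 1 x [-0.0002  0.0003 -0.0005] | shift [-168.2 -261.5    0.9] = 8 x [-21.  -32.7   0.1]
broad (0, 1) [474.14  44.35] [347.9] [0.7] 53.4
broad (0,) [474.4   44.02] [348.] [0.5] 27.1
broad (1,) [474.26  44.59] [347.3] [1.] 24.5
middle (0, 1) [ 437.88 -348.35] [27.2] [1.1] 38.5
middle (0,) [ 437.82 -347.89] [25.7] [1.4] 15.7
middle (1,) [ 438.12 -348.61] [27.7] [1.3] 20.5
small (0, 1) [409.33 257.34] [338.4] [2.6] 78.1
small (0,) [409.45 257.11] [338.3] [2.6] 49.7
small (1,) [409.26 257.63] [338.8] [3.] 25.6
oblong (0, 1) [ 432.54 -130.57] [169.5] [] 86.7
oblong (0,) [ 432.4 -130.8] [169.7] [] 48.7
oblong (1,) [ 432.78 -130.8 ] [168.3] [] 37.3
round (0, 1) [609.73 -36.04] [] [] 61.9
round (0,) [609.83 -36.12] [] [] 24.5
round (1,) [608.56 -34.38] [] [] 25.6
```

Request:
{"fn": "move_arm", "kwargs": {"plan": [{"x": -21,"y": -32.7,"z": 0,"rx": 0,"ry": 0,"rz": 0},{"x": -21,"y": -32.7,"z": 0,"rx": 0,"ry": 0,"rz": 0},{"x": -21,"y": -32.7,"z": 0,"rx": 0,"ry": 0,"rz": 0},{"x": -21,"y": -32.7,"z": 0,"rx": 0,"ry": 0,"rz": 0},{"x": -21,"y": -32.7,"z": 0,"rx": 0,"ry": 0,"rz": 0},{"x": -21,"y": -32.7,"z": 0,"rx": 0,"ry": 0,"rz": 0},{"x": -21,"y": -32.7,"z": 0,"rx": 0,"ry": 0,"rz": 0},{"x": -21,"y": -32.7,"z": 0,"rx": 0,"ry": 0,"rz": 0},{"x": 0,"y": 0,"z": 25,"rx": 0,"ry": 0,"rz": 0},{"x": 0,"y": 0,"z": 30,"rx": 0,"ry": 0,"rz": 0}]}}

```text
time_s: 40.1
ee_pos: [493.0, 41.8, 46.6]
ee_rot: [-179.9, -0.2, -12.0]
force: [-0.2, 0.0, -0.5]
gripper_width: 59.8
gripper_force: 15.0
```

Request:
{"fn": "move_arm", "kwargs": {"plan": [{"x": 0,"y": 0,"z": 0,"rx": 0,"ry": 0,"rz": 0},{"x": 0,"y": 0,"z": 0,"rx": 0,"ry": 0,"rz": 0},{"x": 0,"y": 0,"z": 0,"rx": 0,"ry": 0,"rz": 0},{"x": 0,"y": 0,"z": 0,"rx": 0,"ry": 0,"rz": 0},{"x": 0,"y": 0,"z": 0,"rx": 0,"ry": 0,"rz": 0}]}}

```text
time_s: 40.6
ee_pos: [492.7, 40.3, 46.9]
ee_rot: [-180.0, -0.1, -12.2]
force: [-0.3, -0.0, -0.8]
gripper_width: 59.6
gripper_force: 15.0
```

```bash
python3 plan.py 491.6 40.6 31 -12.15;  python3 look.py middle 38 437.9 -348.4 27.2 heel
```

```text
pos [492.7  40.3  46.9] [-1.7996e+02 -1.1000e-01 -1.2160e+01] q [  3.  21. 113.   0.  45. 105.] w 59.6 F [-0.3 -0.  -0.8] t 40.6
turn 1 x [-0.0006 -0.0019 -0.0002] | shift [-1.2 -0.1 15.9] = 1 x [-1.2 -0.1 15.9]
middle [ 437.9 -346.7] [25.9] 106.3
middle [ 436.8 -348.6] [27.3] 44.3
middle [ 437.7 -346. ] [26.4] 48.6
```

Request:
{"fn": "move_arm", "kwargs": {"plan": [{"x": -0.6,"y": 0,"z": 8,"rx": 0,"ry": 0,"rz": 0},{"x": 0,"y": 0,"z": 6,"rx": 0,"ry": 0,"rz": 0},{"x": 0,"y": 0,"z": 0.7,"rx": 0,"ry": 0,"rz": 0},{"x": 0,"y": 0,"z": 0,"rx": 0,"ry": 0,"rz": 0},{"x": 0,"y": 0,"z": 0,"rx": 0,"ry": 0,"rz": 0},{"x": 0,"y": 0,"z": 0,"rx": 0,"ry": 0,"rz": 0},{"x": 0,"y": 0,"z": 0,"rx": 0,"ry": 0,"rz": 0}]}}

```text
time_s: 41.4
ee_pos: [491.4, 40.6, 31.2]
ee_rot: [-180.0, 0.0, -12.1]
force: [1.2, -0.2, 0.6]
gripper_width: 60.1
gripper_force: 15.0
```

```bash
python3 plan.py 491.6 40.6 31 -12.15
```

```text
pos [491.4  40.6  31.2] [-1.800e+02  1.000e-02 -1.213e+01] q [  3.  22. 114.   0.  43. 106.] w 60.1 F [ 1.2 -0.2  0.6] t 41.4
turn 1 x [-0.0001  0.0001  0.0003] | shift [ 0.2 -0.   0.2] = 1 x [ 0.2 -0.   0.2]
```

Request:
{"fn": "move_arm", "kwargs": {"plan": [{"x": 0.1,"y": 0,"z": 0.2,"rx": 0,"ry": 0,"rz": 0},{"x": 0,"y": 0,"z": 0,"rx": 0,"ry": 0,"rz": 0}]}}

```text
time_s: 41.6
ee_pos: [491.5, 40.6, 31.0]
ee_rot: [-180.0, -0.0, -12.1]
force: [0.4, 0.5, -0.1]
gripper_width: 59.8
gripper_force: 15.0
```

Request:
{"fn": "move_arm", "kwargs": {"plan": [{"x": 0,"y": 0,"z": 0,"rx": 0,"ry": 0,"rz": 0},{"x": 0,"y": 0,"z": 0,"rx": 0,"ry": 0,"rz": 0},{"x": 0,"y": 0,"z": 0,"rx": 0,"ry": 0,"rz": 0},{"x": 0,"y": 0,"z": -20,"rx": 0,"ry": 0,"rz": 0},{"x": 0,"y": 0,"z": -20,"rx": 0,"ry": 0,"rz": -0.13},{"x": 0,"y": 0,"z": -20,"rx": 0,"ry": 0,"rz": -0.13},{"x": 0,"y": 0,"z": -20,"rx": 0,"ry": 0,"rz": -0.13},{"x": 0,"y": 0,"z": 0,"rx": 0,"ry": 0,"rz": -0.13},{"x": 0,"y": 0,"z": 0,"rx": 0,"ry": 0,"rz": -0.13},{"x": 0,"y": 0,"z": 0,"rx": 0,"ry": 0,"rz": -0.13}], "grip": 1}}

```text
time_s: 42.6
ee_pos: [491.5, 40.6, 111.3]
ee_rot: [180.0, -0.0, 32.9]
force: [0.0, -0.5, -0.4]
gripper_width: 91.3
gripper_force: 0.0
```

Request:
{"fn": "move_arm", "kwargs": {"plan": [{"x": 3.7,"y": -41,"z": -5,"rx": 0,"ry": 0,"rz": 0},{"x": 3.7,"y": -41,"z": -5,"rx": 0,"ry": 0,"rz": 0},{"x": 3.7,"y": -41,"z": -5,"rx": 0,"ry": 0,"rz": 0},{"x": 3.7,"y": -41,"z": -5,"rx": 0,"ry": 0,"rz": 0},{"x": 3.7,"y": -41,"z": -5,"rx": 0,"ry": 0,"rz": 0},{"x": 3.7,"y": -41,"z": -5,"rx": 0,"ry": 0,"rz": 0},{"x": 3.7,"y": -41,"z": -5,"rx": 0,"ry": 0,"rz": 0},{"x": 3.7,"y": -41,"z": -5,"rx": 0,"ry": 0,"rz": 0},{"x": 3.7,"y": -41,"z": -5,"rx": 0,"ry": 0,"rz": 0},{"x": 3.7,"y": -41,"z": -5,"rx": 0,"ry": 0,"rz": 0}]}}

```text
time_s: 43.6
ee_pos: [301.0, 407.4, 161.4]
ee_rot: [-180.0, -0.0, 32.6]
force: [0.9, -0.5, 0.2]
gripper_width: 90.9
gripper_force: 0.0
```

Request:
{"fn": "move_arm", "kwargs": {"plan": [{"x": 3.7,"y": -41,"z": -5,"rx": 0,"ry": 0,"rz": 0},{"x": 3.7,"y": -41,"z": -5,"rx": 0,"ry": 0,"rz": 0},{"x": 3.7,"y": -41,"z": -5,"rx": 0,"ry": 0,"rz": 0},{"x": 0,"y": 0,"z": 0,"rx": 0,"ry": 0,"rz": 0}]}}

```text
time_s: 44.0
ee_pos: [243.3, 520.1, 176.5]
ee_rot: [-179.8, -0.1, 32.8]
force: [-0.3, -0.3, 0.5]
gripper_width: 91.1
gripper_force: 0.0
```

```bash
cat > chk.py <<'E'
# joint check: heel and piece poses both free, images from now
from fit import *; from workcell import grab_frame,state; import pickle,sys
P=pickle.load(open('P.pkl','rb')); print(state()['ee_pos'],state()['time_s'])
F=[grab_frame('top'),grab_frame('side')]; pickle.dump(F,open('f2.pkl','wb'))
tiles=[[],[]]
for n in H:
    o=P[n][3]; k=2 if n=='round' else 3; h0=P[n][:k]
    def B(p):
        a,b=p[:k],p[k:]
        if k==2: a,b=[*a,0],[*b,0]
        return heel(n,*a,o)+piece(n,*b,H[n])
    p0=np.r_[h0,h0]
    bx=[getbox(f,B(p0),7) for f in F]
    for i in ((0,1),(0,),(1,)):
        p,r=fixfit([F[j] for j in i],B,p0,([3,3,.1][:k])*2,[bx[j] for j in i])
        d=p[k:k+2]-p[:2]; a=p[2] if k==3 else 0; d=[d@[np.cos(a),np.sin(a)],d@[-np.sin(a),np.cos(a)]]
        print(n,i,'heel',p[:2].round(1),np.degrees(p[2:k]).round(1),'piece-heel in heel axes',np.round(d,1),np.degrees(p[k+2:]-p[2:k]).round(1),round(r,1))
    s=B(p0)
    for f,t,(x0,y0,w,h) in zip(F,tiles,bx):
        z=max(w,h); im=np.zeros((z,z,3),np.uint8); im[:h,:w]=f['img'][y0:y0+h,x0:x0+w,::-1][:z,:z]; t.append(cv2.resize(im,(160,160),interpolation=cv2.INTER_CUBIC))
        q=t[-1].copy()
        for g in (s[1][0],s[1][1]): cv2.polylines(q,[np.int32((proj(f,g)-[x0,y0]+.5)*160/z)],True,(0,255,0),1)
        t[-1]=np.vstack([t[-1],q])[:300]
cv2.imwrite('pics/chk.png',np.vstack([np.hstack(tiles[0]),np.hstack(tiles[1])]))
E
python3 chk.py
```

```text
[243.29448171 520.07268631 176.4929906 ] 44.0
broad (0, 1) heel [474.3  44.5] [347.3] piece-heel in heel axes [0.6 1.3] [1.7] 96.5
broad (0,) heel [473.1  44. ] [348.4] piece-heel in heel axes [2.6 2.6] [-1.1] 52.6
broad (1,) heel [474.1  44.5] [347.7] piece-heel in heel axes [0.2 0.8] [0.8] 41.0
middle (0, 1) heel [ 437.7 -348.3] [386.3] piece-heel in heel axes [1.1 1.8] [-2.1] 85.9
middle (0,) heel [ 437.5 -348.2] [385.1] piece-heel in heel axes [-0.9 -0.6] [3.3] 28.3
middle (1,) heel [ 438.1 -348.3] [387.7] piece-heel in heel axes [0.9 2. ] [-1.] 39.1
small (0, 1) heel [409.3 257.3] [338.4] piece-heel in heel axes [ 0.  -0.1] [5.4] 86.8
small (0,) heel [409.4 257.4] [338.3] piece-heel in heel axes [0.8 0.5] [3.1] 54.3
small (1,) heel [408.9 258.3] [338.9] piece-heel in heel axes [ 0.2 -0.1] [2.2] 28.3
oblong (0, 1) heel [ 431.7 -130. ] [171.1] piece-heel in heel axes [-0.7  1.7] [-1.6] 152.3
oblong (0,) heel [ 425.9 -125.7] [170.5] piece-heel in heel axes [-7.9  6.2] [0.2] 47.9
oblong (1,) heel [ 432.5 -130.3] [169.2] piece-heel in heel axes [0.4 0.2] [1.3] 64.1
round (0, 1) heel [610.  -35.5] [] piece-heel in heel axes [ 0.7 -0.1] [] 76.4
round (0,) heel [609.9 -36.1] [] piece-heel in heel axes [ 2.8 -0.1] [] 31.6
round (1,) heel [608.5 -34.3] [] piece-heel in heel axes [ 1.6 -0.2] [] 29.2
```

View pics/chk.png

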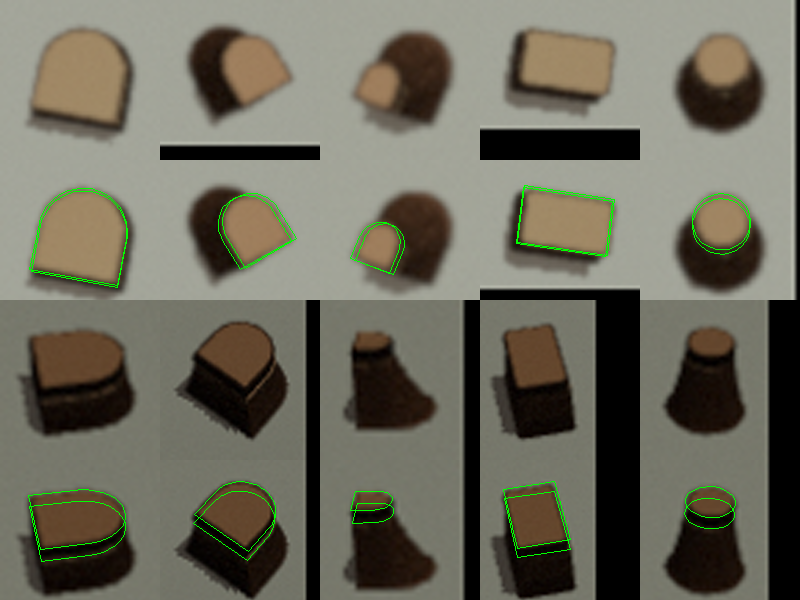

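```bash
cat > chk2.py <<'E'
# piece pose relative to heel, heel fixed at that camera's own estimate from the first frames; colours fixed from heel fit in f0 + piece
from fit import *; import pickle,sys
P=pickle.load(open('P.pkl','rb')); F0=pickle.load(open('f0.pkl','rb')); F=pickle.load(open(sys.argv[1],'rb'))
for n in (sys.argv[2:] or H):
    k=2 if n=='round' else 3
    for c in (0,1):
        H0=P[n].copy(); bx=[getbox(F0[c],heel(n,*H0),7)]
        kk=4 if n in SEAT else k
        h,_=fixfit([F0[c]],lambda p:heel(n,*np.r_[p,H0[kk:]]),H0[:kk],[3,3,.1,2][:kk],bx); h=np.r_[h,H0[kk:]]
        def B(p): 
            a=h[2]; w=h[:2]+p[0]*np.array([np.cos(a),np.sin(a)])+p[1]*np.array([-np.sin(a),np.cos(a)])
            return heel(n,*h)+piece(n,*w,a+(p[2] if k==3 else 0),H[n])
        bx=[getbox(F[c],B([0,0,0]),5)]
        out=[fixfit([F[c]],B,[u,v,0.][:k],[1.5,1.5,.06][:k],bx) for u,v in ((0,0),(2,2),(-2,-2),(2,-2))]
        p,r=min(out,key=lambda t:t[1]); g=lambda q:round(resid(F[c],B(q),bx[0]),1)
        w=np.array([[np.cos(h[2]),-np.sin(h[2])],[np.sin(h[2]),np.cos(h[2])]])@p[:2]
        print(n,'ts'[c],'in heel axes',p[:2].round(1),np.degrees(p[2:]).round(1),'world',w.round(1),'res',round(r,1),'at zero',g([0,0,0]))
E
python3 chk2.py f2.pkl
python3 - <<'E'
import pickle,cv2,numpy as np
T,S=pickle.load(open('f2.pkl','rb'))
c=lambda f,x,y,g:cv2.resize(cv2.convertScaleAbs(f['img'][y:y+36,x:x+36,::-1],alpha=g),(260,260),interpolation=cv2.INTER_LINEAR)
cv2.imwrite('pics/c2.png',np.vstack([np.hstack([c(T,367,215,1.2),c(T,220,204,1.2),c(T,247,158,1.2)]),np.hstack([c(S,274,308,2),c(S,225,182,2),c(S,275,182,2)])]))
E
```

```text
broad t in heel axes [0.9 2.8] [-0.2] world [1.5 2.6] res 65.0 at zero 90.0
broad s in heel axes [0.2 1.6] [0.2] world [0.5 1.5] res 47.9 at zero 66.6
middle t in heel axes [-1.3 -0.6] [2.6] world [-0.9 -1.1] res 36.9 at zero 45.2
middle s in heel axes [1.  2.4] [-1.] world [-0.2  2.6] res 46.3 at zero 71.0
small t in heel axes [-1.9  6.2] [-23.6] world [0.5 6.5] res 68.2 at zero 77.6
small s in heel axes [-0.5  0.5] [2.4] world [-0.3  0.6] res 35.7 at zero 37.8
oblong t in heel axes [-0.5  2.6] [0.3] world [-0.  -2.6] res 110.9 at zero 130.3
oblong s in heel axes [0.8 0.2] [1.5] world [-0.8 -0. ] res 77.6 at zero 82.6
round t in heel axes [ 1.9 -0.3] [] world [ 1.9 -0.3] res 37.8 at zero 48.9
round s in heel axes [ 1.3 -0.2] [] world [ 1.3 -0.2] res 33.6 at zero 41.7
```

View pics/c2.png

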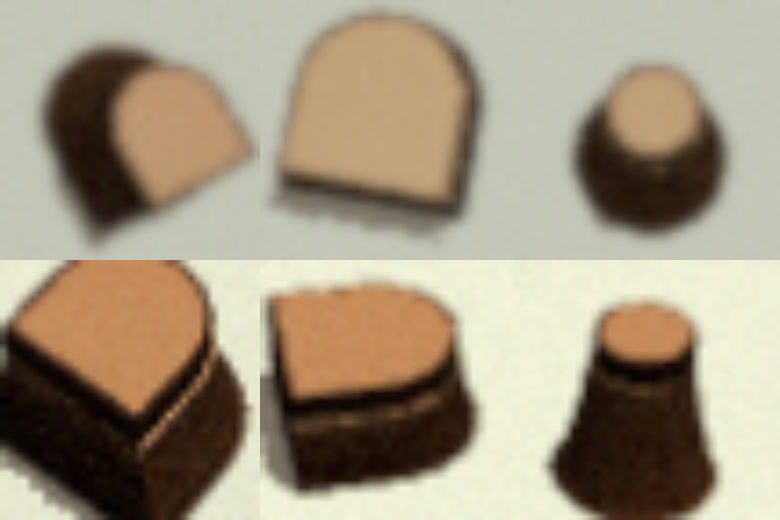

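```bash
python3 - <<'E'
import pickle,cv2,numpy as np
T,S=pickle.load(open('f2.pkl','rb'))
c=lambda f,x,y,g:cv2.resize(cv2.convertScaleAbs(f['img'][y:y+36,x:x+36,::-1],alpha=g),(290,290),interpolation=cv2.INTER_LINEAR)
cv2.imwrite('pics/c3.png',np.vstack([np.hstack([c(T,134,236,1.2),c(T,288,229,1.2)]),np.hstack([c(S,172,145,2.5),c(S,220,235,2.5)])]))
E
python3 plan.py 448.5 -342.8 100 27.2
```

```text
pos [244.7 515.7 175.6] [1.7994e+02 4.0000e-02 3.2660e+01] q [ 63.  19.  94.  -0.  67. 121.] w 91.1 F [ 0.9 -0.5 -0.9] t 44.1
turn 1 x [0.001  0.0006 0.0953] | shift [-211.2  856.7   75.6] = 22 x [-9.6 38.9  3.4]
```

View pics/c3.png

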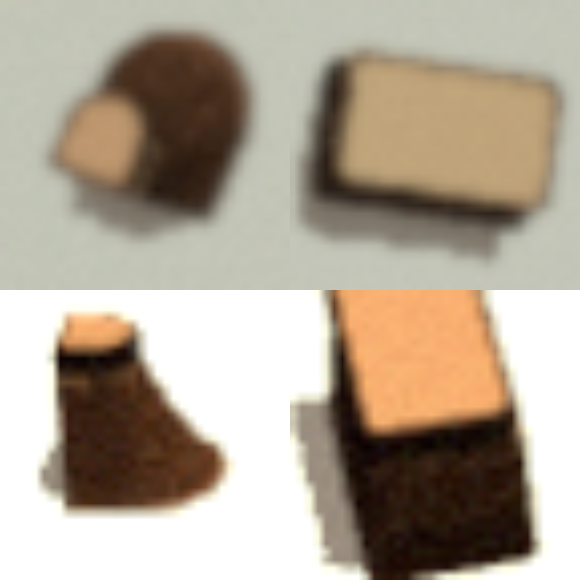

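```bash
cat > cen.py <<'E'
# displacement of piece top face against bare heel top face by colour centroid, both cameras
from fit import *; import pickle,sys
P=pickle.load(open('P.pkl','rb')); F0=pickle.load(open('f0.pkl','rb')); F=pickle.load(open(sys.argv[1],'rb'))
def face(f,n,z):
    poly=proj(f,xf(TOP[n],*P[n][:3],z)); m=np.zeros(f['img'].shape[:2],np.uint8); cv2.fillPoly(m,[np.int32(poly)],1)
    I=f['img'].astype(float); s=I[...,0]-I[...,2]; core=cv2.erode(m,np.ones((3,3)))>0
    near=cv2.dilate(m,np.ones((3,3)),iterations=4)>0; ref=np.median(s[core]); bg=np.median(s[near&(cv2.dilate(m,np.ones((3,3)),iterations=3)==0)])
    q=(I.sum(2)>np.median(I.sum(2)[core])*.55); w=np.clip((s-bg)/(ref-bg),0,1)*near*q; w[w<.3]=0
    v,u=np.mgrid[:384,:512]; M=cv2.moments(w.astype(np.float32)); th=.5*np.arctan2(2*M['mu11'],M['mu20']-M['mu02'])
    return back(f,(M['m10']/M['m00'],M['m01']/M['m00']),z),M['m00'],th
for n in (sys.argv[2:] or H):
    for c in (0,1):
        a,A,t0=face(F0[c],n,H[n]); b,Bb,t1=face(F[c],n,H[n]+10); h=P[n][2]; d=b-a
        print(n,'ts'[c],'world',d.round(1),'heel axes',np.round([d@[np.cos(h),np.sin(h)],d@[-np.sin(h),np.cos(h)]],1),'area',round(A),round(Bb),'dth',np.degrees(t1-t0).round(1))
E
python3 cen.py f2.pkl
```

```text
broad t world [-0.1  0.6] heel axes [-0.2  0.6] area 529 491 dth 18.0
broad s world [0.  0.9] heel axes [-0.2  0.8] area 331 293 dth -0.1
middle t world [-0.3  0.8] heel axes [0.1 0.8] area 266 233 dth 1.7
middle s world [-0.1  0.7] heel axes [0.3 0.6] area 440 386 dth 12.0
small t world [1.3 0.5] heel axes [1.  0.9] area 106 84 dth -2.1
small s world [1.7 1.7] heel axes [1.  2.2] area 41 29 dth -0.3
oblong t world [-1.4 -0.3] heel axes [1.4 0.5] area 426 394 dth 0.5
oblong s world [-1.7 -0.2] heel axes [1.6 0.5] area 399 352 dth 2.6
round t world [ 1.1 -0.1] heel axes [ 1.1 -0.1] area 140 117 dth 3.0
round s world [0.7 0.2] heel axes [0.7 0.2] area 94 76 dth -2.6
```

Request:
{"fn": "move_arm", "kwargs": {"plan": [{"x": 0,"y": 0,"z": 0,"rx": 0,"ry": 0,"rz": -0.146},{"x": 0,"y": 0,"z": 0,"rx": 0,"ry": 0,"rz": -0.146},{"x": 0,"y": 0,"z": 0,"rx": 0,"ry": 0,"rz": -0.146},{"x": 0,"y": 0,"z": 0,"rx": 0,"ry": 0,"rz": -0.146},{"x": 0,"y": 0,"z": 0,"rx": 0,"ry": 0,"rz": -0.146},{"x": 0,"y": 0,"z": 0,"rx": 0,"ry": 0,"rz": -0.146},{"x": 0,"y": 0,"z": 0,"rx": 0,"ry": 0,"rz": -0.146},{"x": 0,"y": 0,"z": 0,"rx": 0,"ry": 0,"rz": -0.146},{"x": 0,"y": 0,"z": 0,"rx": 0,"ry": 0,"rz": -0.146},{"x": 0,"y": 0,"z": 0,"rx": 0,"ry": 0,"rz": -0.146}], "grip": 0.6}}

```text
time_s: 45.1
ee_pos: [246.1, 513.8, 175.9]
ee_rot: [-180.0, 0.1, 116.4]
force: [0.3, 0.7, 0.3]
gripper_width: 54.7
gripper_force: 0.0
```

Request:
{"fn": "move_arm", "kwargs": {"plan": [{"x": 0,"y": 0,"z": 0,"rx": 0,"ry": 0,"rz": -0.146},{"x": 0,"y": 0,"z": 0,"rx": 0,"ry": 0,"rz": -0.146},{"x": 0,"y": 0,"z": 0,"rx": 0,"ry": 0,"rz": -0.146},{"x": 0,"y": 0,"z": 0,"rx": 0,"ry": 0,"rz": -0.146},{"x": 0,"y": 0,"z": 0,"rx": 0,"ry": 0,"rz": -0.146},{"x": 0,"y": 0,"z": 0,"rx": 0,"ry": 0,"rz": 0},{"x": 0,"y": 0,"z": 0,"rx": 0,"ry": 0,"rz": 0}]}}

```text
time_s: 45.8
ee_pos: [245.8, 514.6, 176.0]
ee_rot: [-180.0, 0.0, 157.8]
force: [-0.2, -0.0, 0.4]
gripper_width: 54.8
gripper_force: 0.0
```

```bash
python3 plan.py 416.4 254.3 80 158.4
```

```text
pos [245.8 514.6 176. ] [-1.7997e+02  1.0000e-02  1.5778e+02] q [63. 19. 94. -0. 67. -4.] w 54.8 F [-0.2 -0.   0.4] t 45.8
turn 1 x [-0.0006  0.0002 -0.0108] | shift [-254.4 -179.2   96. ] = 8 x [-31.8 -22.4  12. ]
```

Request:
{"fn": "move_arm", "kwargs": {"plan": [{"x": 0,"y": 0,"z": 0,"rx": 0,"ry": 0,"rz": -0.0108},{"x": -31.8,"y": -22.4,"z": 10,"rx": 0,"ry": 0,"rz": 0},{"x": -31.8,"y": -22.4,"z": 12,"rx": 0,"ry": 0,"rz": 0},{"x": -31.8,"y": -22.4,"z": 12,"rx": 0,"ry": 0,"rz": 0},{"x": -31.8,"y": -22.4,"z": 12,"rx": 0,"ry": 0,"rz": 0},{"x": -31.8,"y": -22.4,"z": 12,"rx": 0,"ry": 0,"rz": 0},{"x": -31.8,"y": -22.4,"z": 12,"rx": 0,"ry": 0,"rz": 0},{"x": -31.8,"y": -22.4,"z": 12,"rx": 0,"ry": 0,"rz": 0},{"x": -31.8,"y": -22.4,"z": 14,"rx": 0,"ry": 0,"rz": 0},{"x": 0,"y": 0,"z": 0,"rx": 0,"ry": 0,"rz": 0}]}}

```text
time_s: 46.8
ee_pos: [417.7, 252.3, 78.6]
ee_rot: [-179.8, -0.1, 158.3]
force: [-0.5, 0.3, 1.1]
gripper_width: 54.4
gripper_force: 0.0
```

Request:
{"fn": "move_arm", "kwargs": {"plan": [{"x": 0,"y": 0,"z": 5,"rx": 0,"ry": 0,"rz": 0},{"x": 0,"y": 0,"z": 0,"rx": 0,"ry": 0,"rz": 0},{"x": 0,"y": 0,"z": 0,"rx": 0,"ry": 0,"rz": 0},{"x": 0,"y": 0,"z": 0,"rx": 0,"ry": 0,"rz": 0}]}}

```text
time_s: 47.2
ee_pos: [416.7, 257.2, 75.4]
ee_rot: [180.0, 0.0, 158.7]
force: [-1.0, -0.5, -0.1]
gripper_width: 54.9
gripper_force: 0.0
```

```bash
python3 plan.py 416.4 254.3 50.1 158.4
```

```text
pos [416.7 257.2  75.4] [1.7996e+02 2.0000e-02 1.5874e+02] q [ 30.  19. 112.   0.  49. -38.] w 54.9 F [-1.  -0.5 -0.1] t 47.2
turn 1 x [0.0007 0.0004 0.006 ] | shift [-0.8 -2.8 25.3] = 1 x [-0.8 -2.8 25.3]
```

Request:
{"fn": "move_arm", "kwargs": {"plan": [{"x": -0.7,"y": -2.6,"z": 0,"rx": 0,"ry": 0,"rz": 0.006},{"x": 0,"y": 0,"z": 8,"rx": 0,"ry": 0,"rz": 0},{"x": 0,"y": 0,"z": 9,"rx": 0,"ry": 0,"rz": 0},{"x": 0,"y": 0,"z": 7.3,"rx": 0,"ry": 0,"rz": 0},{"x": 0,"y": 0,"z": 0,"rx": 0,"ry": 0,"rz": 0},{"x": 0,"y": 0,"z": 0,"rx": 0,"ry": 0,"rz": 0},{"x": 0,"y": 0,"z": 0,"rx": 0,"ry": 0,"rz": 0}]}}

```text
time_s: 47.9
ee_pos: [416.9, 253.6, 50.8]
ee_rot: [180.0, 0.0, 158.3]
force: [0.3, -0.1, -0.2]
gripper_width: 54.7
gripper_force: 0.0
```

```bash
python3 plan.py 416.4 254.3 50.1 158.4
```

```text
pos [416.9 253.6  50.8] [1.7998e+02 1.0000e-02 1.5831e+02] q [ 30.  20. 114.   0.  46. -38.] w 54.7 F [ 0.3 -0.1 -0.2] t 47.9
turn 1 x [ 0.0003  0.0002 -0.0016] | shift [0.7 0.5 0.7] = 1 x [0.7 0.5 0.7]
```

Request:
{"fn": "move_arm", "kwargs": {"plan": [{"x": 0.5,"y": 0.4,"z": 0.3,"rx": 0,"ry": 0,"rz": -0.0016},{"x": 0,"y": 0,"z": 0,"rx": 0,"ry": 0,"rz": 0},{"x": 0,"y": 0,"z": 0,"rx": 0,"ry": 0,"rz": 0}]}}

```text
time_s: 48.2
ee_pos: [416.4, 254.2, 50.6]
ee_rot: [180.0, 0.0, 158.4]
force: [1.2, 0.1, 0.6]
gripper_width: 54.4
gripper_force: 0.0
```

Request:
{"fn": "move_arm", "kwargs": {"plan": [{"x": 0,"y": 0,"z": 0,"rx": 0,"ry": 0,"rz": 0},{"x": 0,"y": 0,"z": 0,"rx": 0,"ry": 0,"rz": 0},{"x": 0,"y": 0,"z": 0,"rx": 0,"ry": 0,"rz": 0},{"x": 0,"y": 0,"z": 0,"rx": 0,"ry": 0,"rz": 0},{"x": 0,"y": 0,"z": 0,"rx": 0,"ry": 0,"rz": 0},{"x": 0,"y": 0,"z": -2,"rx": 0,"ry": 0,"rz": 0},{"x": 0.3,"y": -0.8,"z": 0,"rx": 0,"ry": 0,"rz": 0},{"x": 0,"y": 0,"z": 0,"rx": 0,"ry": 0,"rz": 0},{"x": 0,"y": 0,"z": 0,"rx": 0,"ry": 0,"rz": 0}], "grip": 0, "squeeze": 8}}

```text
time_s: 49.1
ee_pos: [415.7, 253.4, 52.5]
ee_rot: [180.0, -0.0, 158.4]
force: [-0.2, 0.5, -1.3]
gripper_width: 24.8
gripper_force: 8.0
```

```bash
python3 plan.py 416.0 253.6 52.1 158.4
```

```text
pos [415.7 253.4  52.5] [180.   -0.  158.4] q [ 30.  20. 114.   0.  46. -38.] w 24.8 F [-0.2  0.5 -1.3] t 49.1
turn 1 x [ 0.0001 -0.     -0.    ] | shift [-0.2  0.3  0.4] = 1 x [-0.2  0.3  0.4]
```

Request:
{"fn": "move_arm", "kwargs": {"plan": [{"x": 0,"y": 0,"z": 2,"rx": 0,"ry": 0,"rz": 0},{"x": 0,"y": 0,"z": 0,"rx": 0,"ry": 0,"rz": 0},{"x": 0,"y": 0,"z": 0,"rx": 0,"ry": 0,"rz": 0},{"x": 0,"y": 0,"z": 0,"rx": 0,"ry": 0,"rz": 0}]}}

```text
time_s: 49.5
ee_pos: [415.7, 253.4, 50.4]
ee_rot: [-180.0, -0.0, 158.4]
force: [-0.3, -0.4, 0.8]
gripper_width: 25.1
gripper_force: 8.0
```

Request:
{"fn": "move_arm", "kwargs": {"plan": [{"x": 0,"y": 0,"z": 0,"rx": 0,"ry": 0,"rz": 0},{"x": 0,"y": 0,"z": 0,"rx": 0,"ry": 0,"rz": 0},{"x": 0,"y": 0,"z": 0,"rx": 0,"ry": 0,"rz": 0},{"x": 0,"y": 0,"z": -20,"rx": 0,"ry": 0,"rz": 0},{"x": 0,"y": 0,"z": -30,"rx": 0,"ry": 0,"rz": 0},{"x": 0,"y": 0,"z": 0,"rx": 0,"ry": 0,"rz": 0}], "grip": 0.6}}

```text
time_s: 50.1
ee_pos: [418.1, 254.8, 103.6]
ee_rot: [179.7, 0.3, 158.4]
force: [0.0, -0.7, -0.4]
gripper_width: 54.6
gripper_force: 0.0
```

Request:
{"fn": "move_arm", "kwargs": {"plan": [{"x": -31.8,"y": -22,"z": 0,"rx": 0,"ry": 0,"rz": 0},{"x": -31.8,"y": -22,"z": 0,"rx": 0,"ry": 0,"rz": 0},{"x": -31.8,"y": -22,"z": 0,"rx": 0,"ry": 0,"rz": 0},{"x": -31.8,"y": -22,"z": 0,"rx": 0,"ry": 0,"rz": 0},{"x": -31.8,"y": -22,"z": 0,"rx": 0,"ry": 0,"rz": 0},{"x": -31.8,"y": -22,"z": 0,"rx": 0,"ry": 0,"rz": 0},{"x": -31.8,"y": -22,"z": 0,"rx": 0,"ry": 0,"rz": 0},{"x": -31.8,"y": -22,"z": 0,"rx": 0,"ry": 0,"rz": 0},{"x": -32.2,"y": -21.8,"z": 0,"rx": 0,"ry": 0,"rz": 0},{"x": 0,"y": 0,"z": 15,"rx": 0,"ry": 0,"rz": 0}]}}

```text
time_s: 51.1
ee_pos: [613.5, -40.0, 86.2]
ee_rot: [180.0, 0.4, 158.2]
force: [0.0, 0.7, -0.0]
gripper_width: 54.7
gripper_force: 0.0
```

Request:
{"fn": "move_arm", "kwargs": {"plan": [{"x": 0,"y": 0,"z": 8,"rx": 0,"ry": 0,"rz": 0},{"x": 0,"y": 0,"z": 0,"rx": 0,"ry": 0,"rz": 0},{"x": 0,"y": 0,"z": 0,"rx": 0,"ry": 0,"rz": 0},{"x": 0,"y": 0,"z": 0,"rx": 0,"ry": 0,"rz": 0},{"x": 0,"y": 0,"z": 0,"rx": 0,"ry": 0,"rz": 0}]}}

```text
time_s: 51.6
ee_pos: [609.6, -35.4, 78.1]
ee_rot: [180.0, 0.1, 158.5]
force: [-0.9, -0.4, -0.5]
gripper_width: 54.6
gripper_force: 0.0
```

```bash
python3 plan.py 609.6 -35.8 52 158.4
```

```text
pos [609.6 -35.4  78.1] [1.7998e+02 6.0000e-02 1.5845e+02] q [ -4.  28.  96.   0.  57. -73.] w 54.6 F [-0.9 -0.4 -0.5] t 51.6
turn 1 x [0.0004 0.0011 0.0009] | shift [-0.1 -0.4 26.1] = 1 x [-0.1 -0.4 26.1]
```

Request:
{"fn": "move_arm", "kwargs": {"plan": [{"x": 0,"y": -0.2,"z": 9,"rx": 0,"ry": 0,"rz": 0},{"x": 0,"y": 0,"z": 9,"rx": 0,"ry": 0,"rz": 0},{"x": 0,"y": 0,"z": 7.3,"rx": 0,"ry": 0,"rz": 0},{"x": 0,"y": 0,"z": 0,"rx": 0,"ry": 0,"rz": 0},{"x": 0,"y": 0,"z": 0,"rx": 0,"ry": 0,"rz": 0},{"x": 0,"y": 0,"z": 0,"rx": 0,"ry": 0,"rz": 0},{"x": 0,"y": 0,"z": 0,"rx": 0,"ry": 0,"rz": 0}]}}

```text
time_s: 52.3
ee_pos: [609.7, -36.2, 52.5]
ee_rot: [180.0, 0.0, 158.4]
force: [-0.3, -0.6, -0.2]
gripper_width: 54.6
gripper_force: 0.0
```

Request:
{"fn": "move_arm", "kwargs": {"plan": [{"x": 0,"y": 0,"z": 0,"rx": 0,"ry": 0,"rz": 0},{"x": 0,"y": 0,"z": 0,"rx": 0,"ry": 0,"rz": 0},{"x": 0,"y": 0,"z": 0,"rx": 0,"ry": 0,"rz": 0},{"x": 0,"y": 0,"z": 0,"rx": 0,"ry": 0,"rz": 0},{"x": 0,"y": 0,"z": -2,"rx": 0,"ry": 0,"rz": 0},{"x": 1.1,"y": -0.4,"z": 0,"rx": 0,"ry": 0,"rz": 0},{"x": 0,"y": 0,"z": 0,"rx": 0,"ry": 0,"rz": 0},{"x": 0,"y": 0,"z": 0,"rx": 0,"ry": 0,"rz": 0},{"x": 0,"y": 0,"z": 1.9,"rx": 0,"ry": 0,"rz": 0},{"x": 0,"y": 0,"z": 0,"rx": 0,"ry": 0,"rz": 0}], "grip": 0}}

```text
time_s: 53.3
ee_pos: [608.3, -36.1, 52.3]
ee_rot: [180.0, 0.0, 158.4]
force: [0.9, -0.4, 0.7]
gripper_width: 33.5
gripper_force: 8.0
```

```bash
python3 plan.py 608.4 -35.8 52 158.4
```

```text
pos [608.3 -36.1  52.3] [1.7999e+02 1.0000e-02 1.5840e+02] q [ -4.  29.  97.   0.  53. -73.] w 33.5 F [ 0.9 -0.4  0.7] t 53.3
turn 1 x [ 0.0002  0.0002 -0.    ] | shift [0.  0.3 0.3] = 1 x [0.  0.3 0.3]
```

Request:
{"fn": "move_arm", "kwargs": {"plan": [{"x": 0,"y": 0,"z": 0.2,"rx": 0,"ry": 0,"rz": 0},{"x": 0,"y": 0,"z": 0,"rx": 0,"ry": 0,"rz": 0}]}}

```text
time_s: 53.5
ee_pos: [608.3, -36.1, 52.2]
ee_rot: [180.0, 0.0, 158.4]
force: [0.2, 0.1, 2.5]
gripper_width: 33.2
gripper_force: 8.0
```

Request:
{"fn": "move_arm", "kwargs": {"plan": [{"x": 0,"y": 0,"z": 0,"rx": 0,"ry": 0,"rz": 0},{"x": 0,"y": 0,"z": 0,"rx": 0,"ry": 0,"rz": 0},{"x": 0,"y": 0,"z": 0,"rx": 0,"ry": 0,"rz": 0},{"x": 0,"y": 0,"z": -20,"rx": 0,"ry": 0,"rz": 0},{"x": 0,"y": 0,"z": -25,"rx": 0,"ry": 0,"rz": 0},{"x": 0,"y": 0,"z": 0,"rx": 0,"ry": 0,"rz": -0.083},{"x": 0,"y": 0,"z": 0,"rx": 0,"ry": 0,"rz": -0.083}], "grip": 1}}

```text
time_s: 54.2
ee_pos: [608.7, -36.2, 98.0]
ee_rot: [180.0, 0.1, 168.1]
force: [-1.3, 0.2, -0.8]
gripper_width: 86.7
gripper_force: 0.0
```

Request:
{"fn": "move_arm", "kwargs": {"plan": [{"x": 32.6,"y": 12.6,"z": 0,"rx": 0,"ry": 0,"rz": 0},{"x": 32.6,"y": 12.6,"z": 0,"rx": 0,"ry": 0,"rz": 0},{"x": 32.6,"y": 12.6,"z": 0,"rx": 0,"ry": 0,"rz": 0},{"x": 32.6,"y": 12.6,"z": 0,"rx": 0,"ry": 0,"rz": 0},{"x": 0,"y": 0,"z": 15,"rx": 0,"ry": 0,"rz": 0},{"x": 0,"y": 0,"z": 15,"rx": 0,"ry": 0,"rz": 0},{"x": 0,"y": 0,"z": 0,"rx": 0,"ry": 0,"rz": 0},{"x": 0,"y": 0,"z": 0,"rx": 0,"ry": 0,"rz": 0},{"x": 0,"y": 0,"z": 0,"rx": 0,"ry": 0,"rz": 0}]}}

```text
time_s: 55.1
ee_pos: [491.9, 40.4, 67.6]
ee_rot: [180.0, 0.1, 167.9]
force: [-0.1, -0.2, -0.2]
gripper_width: 91.2
gripper_force: 0.0
```

```bash
python3 plan.py 491.5 40.6 31 167.9
```

```text
pos [491.9  40.4  67.6] [1.7998e+02 7.0000e-02 1.6789e+02] q [  3.  19. 112.   0.  48. -75.] w 91.2 F [-0.1 -0.2 -0.2] t 55.1
turn 1 x [ 0.0004  0.0012 -0.0001] | shift [ 0.5  0.1 36.6] = 1 x [ 0.5  0.1 36.6]
```

Request:
{"fn": "move_arm", "kwargs": {"plan": [{"x": 0,"y": 0,"z": 13,"rx": 0,"ry": 0,"rz": 0},{"x": 0,"y": 0,"z": 13,"rx": 0,"ry": 0,"rz": 0},{"x": 0,"y": 0,"z": 9.8,"rx": 0,"ry": 0,"rz": 0},{"x": 0,"y": 0,"z": 0,"rx": 0,"ry": 0,"rz": 0},{"x": 0,"y": 0,"z": 0,"rx": 0,"ry": 0,"rz": 0},{"x": 0,"y": 0,"z": 0,"rx": 0,"ry": 0,"rz": 0},{"x": 0,"y": 0,"z": 0,"rx": 0,"ry": 0,"rz": 0}]}}

```text
time_s: 55.8
ee_pos: [491.7, 40.5, 31.8]
ee_rot: [180.0, 0.1, 167.9]
force: [-0.5, -0.1, 0.2]
gripper_width: 91.6
gripper_force: 0.0
```

Request:
{"fn": "move_arm", "kwargs": {"plan": [{"x": 0,"y": 0,"z": 0,"rx": 0,"ry": 0,"rz": 0},{"x": 0,"y": 0,"z": 0,"rx": 0,"ry": 0,"rz": 0},{"x": 0,"y": 0,"z": 0,"rx": 0,"ry": 0,"rz": 0},{"x": 0,"y": 0,"z": 0,"rx": 0,"ry": 0,"rz": 0},{"x": 0,"y": 0,"z": -2,"rx": 0,"ry": 0,"rz": 0},{"x": 0,"y": -1.2,"z": 0,"rx": 0,"ry": 0,"rz": 0},{"x": 0,"y": 0,"z": 0,"rx": 0,"ry": 0,"rz": 0},{"x": 0,"y": 0,"z": 0,"rx": 0,"ry": 0,"rz": 0},{"x": 0,"y": 0,"z": 1.9,"rx": 0,"ry": 0,"rz": 0},{"x": 0,"y": 0,"z": 0,"rx": 0,"ry": 0,"rz": 0}], "grip": 0}}

```text
time_s: 56.8
ee_pos: [491.2, 39.3, 31.4]
ee_rot: [180.0, 0.0, 167.9]
force: [1.1, 0.4, 0.7]
gripper_width: 59.9
gripper_force: 8.0
```

```bash
python3 plan.py 491.25 39.4 31 167.9
```

```text
pos [491.2  39.3  31.4] [1.7999e+02 2.0000e-02 1.6791e+02] q [  3.  22. 114.   0.  43. -75.] w 59.9 F [1.1 0.4 0.7] t 56.8
turn 1 x [0.0002 0.0004 0.0002] | shift [-0.   0.1  0.4] = 1 x [-0.   0.1  0.4]
```

Request:
{"fn": "move_arm", "kwargs": {"plan": [{"x": 0,"y": 0,"z": 0.2,"rx": 0,"ry": 0,"rz": 0},{"x": 0,"y": 0,"z": 0,"rx": 0,"ry": 0,"rz": 0}]}}

```text
time_s: 57.0
ee_pos: [491.2, 39.3, 31.3]
ee_rot: [180.0, 0.0, 167.9]
force: [-0.7, 0.8, 2.8]
gripper_width: 60.1
gripper_force: 8.0
```

Request:
{"fn": "move_arm", "kwargs": {"plan": [{"x": 0,"y": 0,"z": 0,"rx": 0,"ry": 0,"rz": 0},{"x": 0,"y": 0,"z": 0,"rx": 0,"ry": 0,"rz": 0},{"x": 0,"y": 0,"z": 0,"rx": 0,"ry": 0,"rz": 0},{"x": 0,"y": 0,"z": -20,"rx": 0,"ry": 0,"rz": 0},{"x": 0,"y": 0,"z": -40,"rx": 0,"ry": 0,"rz": 0},{"x": 0,"y": 0,"z": 0,"rx": 0,"ry": 0,"rz": 0.14},{"x": 0,"y": 0,"z": 0,"rx": 0,"ry": 0,"rz": 0.14},{"x": 0,"y": 0,"z": 0,"rx": 0,"ry": 0,"rz": 0.14},{"x": 0,"y": 0,"z": 0,"rx": 0,"ry": 0,"rz": 0.14},{"x": 0,"y": 0,"z": 0,"rx": 0,"ry": 0,"rz": 0.14}], "grip": 0.9}}

```text
time_s: 58.0
ee_pos: [490.8, 39.3, 91.0]
ee_rot: [-180.0, -0.0, 127.5]
force: [-0.3, 0.9, -0.2]
gripper_width: 82.5
gripper_force: 0.0
```

Request:
{"fn": "move_arm", "kwargs": {"plan": [{"x": 0,"y": 0,"z": 0,"rx": 0,"ry": 0,"rz": 0.14},{"x": 0,"y": 0,"z": 0,"rx": 0,"ry": 0,"rz": 0.14},{"x": 0,"y": 0,"z": 0,"rx": 0,"ry": 0,"rz": 0.14},{"x": 0,"y": 0,"z": 0,"rx": 0,"ry": 0,"rz": 0.14},{"x": 0,"y": 0,"z": 0,"rx": 0,"ry": 0,"rz": 0.14},{"x": 0,"y": 0,"z": 0,"rx": 0,"ry": 0,"rz": 0.14},{"x": -35.6,"y": -5.5,"z": 0,"rx": 0,"ry": 0,"rz": 0},{"x": -35.6,"y": -5.5,"z": 0,"rx": 0,"ry": 0,"rz": 0},{"x": -35.6,"y": -5.5,"z": 0,"rx": 0,"ry": 0,"rz": 0},{"x": -35.6,"y": -5.5,"z": 0,"rx": 0,"ry": 0,"rz": 0}]}}

```text
time_s: 59.0
ee_pos: [443.2, -97.9, 91.0]
ee_rot: [-180.0, -0.0, 79.7]
force: [1.0, -0.2, 0.2]
gripper_width: 82.4
gripper_force: 0.0
```

Request:
{"fn": "move_arm", "kwargs": {"plan": [{"x": -35.6,"y": -5.5,"z": 0,"rx": 0,"ry": 0,"rz": 0},{"x": 0,"y": 0,"z": 10,"rx": 0,"ry": 0,"rz": 0},{"x": 0,"y": 0,"z": 0,"rx": 0,"ry": 0,"rz": 0},{"x": 0,"y": 0,"z": 0,"rx": 0,"ry": 0,"rz": 0},{"x": 0,"y": 0,"z": 0,"rx": 0,"ry": 0,"rz": 0},{"x": 0,"y": 0,"z": 0,"rx": 0,"ry": 0,"rz": 0}]}}

```text
time_s: 59.6
ee_pos: [432.5, -130.1, 81.3]
ee_rot: [180.0, -0.0, 79.8]
force: [0.7, 0.7, 1.0]
gripper_width: 82.1
gripper_force: 0.0
```

```bash
python3 plan.py 432.3 -130.7 46.3 79.7
```

```text
pos [ 432.5 -130.1   81.3] [ 1.7998e+02 -1.0000e-02  7.9780e+01] q [-18.  15. 116.   0.  49.  -8.] w 82.1 F [0.7 0.7 1. ] t 59.6
turn 1 x [ 0.0004 -0.0001  0.0013] | shift [-0.6 -0.1 35. ] = 1 x [-0.6 -0.1 35. ]
```

Request:
{"fn": "move_arm", "kwargs": {"plan": [{"x": -0.2,"y": 0,"z": 13,"rx": 0,"ry": 0,"rz": 0},{"x": 0,"y": 0,"z": 13,"rx": 0,"ry": 0,"rz": 0},{"x": 0,"y": 0,"z": 8.6,"rx": 0,"ry": 0,"rz": 0},{"x": 0,"y": 0,"z": 0,"rx": 0,"ry": 0,"rz": 0},{"x": 0,"y": 0,"z": 0,"rx": 0,"ry": 0,"rz": 0},{"x": 0,"y": 0,"z": 0,"rx": 0,"ry": 0,"rz": 0},{"x": 0,"y": 0,"z": 0,"rx": 0,"ry": 0,"rz": 0}]}}

```text
time_s: 60.3
ee_pos: [432.4, -131.2, 47.0]
ee_rot: [179.9, 0.0, 79.7]
force: [0.1, -0.6, 0.3]
gripper_width: 82.2
gripper_force: 0.0
```

Request:
{"fn": "move_arm", "kwargs": {"plan": [{"x": 0,"y": 0,"z": 0,"rx": 0,"ry": 0,"rz": 0},{"x": 0,"y": 0,"z": 0,"rx": 0,"ry": 0,"rz": 0},{"x": 0,"y": 0,"z": 0,"rx": 0,"ry": 0,"rz": 0},{"x": 0,"y": 0,"z": 0,"rx": 0,"ry": 0,"rz": 0},{"x": 0,"y": 0,"z": -2,"rx": 0,"ry": 0,"rz": 0},{"x": 0.3,"y": 1.2,"z": 0,"rx": 0,"ry": 0,"rz": 0},{"x": 0,"y": 0,"z": 0,"rx": 0,"ry": 0,"rz": 0},{"x": 0,"y": 0,"z": 0,"rx": 0,"ry": 0,"rz": 0},{"x": 0,"y": 0,"z": 1.9,"rx": 0,"ry": 0,"rz": 0},{"x": 0,"y": 0,"z": 0,"rx": 0,"ry": 0,"rz": 0}], "grip": 0}}

```text
time_s: 61.3
ee_pos: [433.1, -131.0, 47.2]
ee_rot: [-180.0, 0.0, 79.7]
force: [-2.5, 0.2, 7.5]
gripper_width: 40.0
gripper_force: 8.0
```

```bash
python3 plan.py 433.5 -130.6 46.3 79.7
```

```text
pos [ 433.1 -131.    47.2] [-179.99    0.     79.68] q [-18.  18. 118.  -0.  43.  -8.] w 40.0 F [-2.5  0.2  7.5] t 61.3
turn 1 x [-0.0001  0.     -0.0004] | shift [0.5 0.3 0.9] = 1 x [0.5 0.3 0.9]
```

Request:
{"fn": "move_arm", "kwargs": {"plan": [{"x": 0,"y": 0,"z": 0,"rx": 0,"ry": 0,"rz": 0},{"x": 0,"y": 0,"z": 0,"rx": 0,"ry": 0,"rz": 0},{"x": 0,"y": 0,"z": 0,"rx": 0,"ry": 0,"rz": 0},{"x": 0,"y": 0,"z": -20,"rx": 0,"ry": 0,"rz": 0},{"x": 0,"y": 0,"z": -25,"rx": 0,"ry": 0,"rz": 0},{"x": 0,"y": 0,"z": 0,"rx": 0,"ry": 0,"rz": 0.131},{"x": 0,"y": 0,"z": 0,"rx": 0,"ry": 0,"rz": 0.131},{"x": 0,"y": 0,"z": 0,"rx": 0,"ry": 0,"rz": 0.131},{"x": 0,"y": 0,"z": 0,"rx": 0,"ry": 0,"rz": 0.131},{"x": 0,"y": 0,"z": 0,"rx": 0,"ry": 0,"rz": 0.131}], "grip": 0.8}}

```text
time_s: 62.3
ee_pos: [433.3, -131.0, 91.4]
ee_rot: [-180.0, -0.0, 41.8]
force: [0.1, -0.1, 0.6]
gripper_width: 73.1
gripper_force: 0.0
```

Request:
{"fn": "move_arm", "kwargs": {"plan": [{"x": 0,"y": 0,"z": 0,"rx": 0,"ry": 0,"rz": 0.131},{"x": 0,"y": 0,"z": 0,"rx": 0,"ry": 0,"rz": 0.131},{"x": -13.8,"y": 32.6,"z": 0,"rx": 0,"ry": 0,"rz": 0},{"x": -13.8,"y": 32.6,"z": 0,"rx": 0,"ry": 0,"rz": 0},{"x": -13.8,"y": 32.6,"z": 0,"rx": 0,"ry": 0,"rz": 0},{"x": -13.8,"y": 32.6,"z": 0,"rx": 0,"ry": 0,"rz": 0},{"x": -13.8,"y": 32.6,"z": 0,"rx": 0,"ry": 0,"rz": 0},{"x": -13.8,"y": 32.6,"z": 0,"rx": 0,"ry": 0,"rz": 0},{"x": 0,"y": 0,"z": 10,"rx": 0,"ry": 0,"rz": 0},{"x": 0,"y": 0,"z": 10,"rx": 0,"ry": 0,"rz": 0}]}}

```text
time_s: 63.3
ee_pos: [448.4, -343.1, 70.7]
ee_rot: [-180.0, -0.0, 27.1]
force: [-0.1, 1.7, -0.0]
gripper_width: 73.0
gripper_force: 0.0
```

Request:
{"fn": "move_arm", "kwargs": {"plan": [{"x": 0,"y": 0,"z": 0,"rx": 0,"ry": 0,"rz": 0},{"x": 0,"y": 0,"z": 0,"rx": 0,"ry": 0,"rz": 0},{"x": 0,"y": 0,"z": 0,"rx": 0,"ry": 0,"rz": 0},{"x": 0,"y": 0,"z": 0,"rx": 0,"ry": 0,"rz": 0}]}}

```text
time_s: 63.7
ee_pos: [449.1, -342.4, 72.1]
ee_rot: [180.0, -0.0, 27.2]
force: [0.3, 0.5, 0.1]
gripper_width: 72.9
gripper_force: 0.0
```

```bash
python3 plan.py 448.5 -342.8 40.3 27.2
```

```text
pos [ 449.1 -342.4   72.1] [ 1.7996e+02 -3.0000e-02  2.7190e+01] q [-38.  25. 102.   0.  53.  24.] w 72.9 F [0.3 0.5 0.1] t 63.7
turn 1 x [ 0.0007 -0.0004 -0.0002] | shift [-0.7  0.1 31.8] = 1 x [-0.7  0.1 31.8]
```

Request:
{"fn": "move_arm", "kwargs": {"plan": [{"x": -0.3,"y": 0,"z": 12,"rx": 0,"ry": 0,"rz": 0},{"x": 0,"y": 0,"z": 12,"rx": 0,"ry": 0,"rz": 0},{"x": 0,"y": 0,"z": 7,"rx": 0,"ry": 0,"rz": 0},{"x": 0,"y": 0,"z": 0,"rx": 0,"ry": 0,"rz": 0},{"x": 0,"y": 0,"z": 0,"rx": 0,"ry": 0,"rz": 0},{"x": 0,"y": 0,"z": 0,"rx": 0,"ry": 0,"rz": 0},{"x": 0,"y": 0,"z": 0,"rx": 0,"ry": 0,"rz": 0}]}}

```text
time_s: 64.4
ee_pos: [448.8, -343.2, 41.0]
ee_rot: [180.0, -0.0, 27.1]
force: [0.2, -0.1, 0.1]
gripper_width: 73.2
gripper_force: 0.0
```

Request:
{"fn": "move_arm", "kwargs": {"plan": [{"x": 0,"y": 0,"z": 0,"rx": 0,"ry": 0,"rz": 0},{"x": 0,"y": 0,"z": 0,"rx": 0,"ry": 0,"rz": 0},{"x": 0,"y": 0,"z": 0,"rx": 0,"ry": 0,"rz": 0},{"x": 0,"y": 0,"z": 0,"rx": 0,"ry": 0,"rz": 0},{"x": 0,"y": 0,"z": -2,"rx": 0,"ry": 0,"rz": 0},{"x": -0.4,"y": 1.5,"z": 0,"rx": 0,"ry": 0,"rz": 0},{"x": 0,"y": 0,"z": 0,"rx": 0,"ry": 0,"rz": 0},{"x": 0,"y": 0,"z": 0,"rx": 0,"ry": 0,"rz": 0},{"x": 0,"y": 0,"z": 1.8,"rx": 0,"ry": 0,"rz": 0},{"x": 0,"y": 0,"z": 0,"rx": 0,"ry": 0,"rz": 0}], "grip": 0}}

```text
time_s: 65.4
ee_pos: [448.8, -344.5, 40.7]
ee_rot: [-180.0, -0.0, 27.1]
force: [0.0, -0.2, -0.4]
gripper_width: 41.9
gripper_force: 8.0
```

```bash
python3 plan.py 448.8 -344.3 40.3 27.2
```

```text
pos [ 448.8 -344.5   40.7] [-1.800e+02 -1.000e-02  2.714e+01] q [-39.  27. 104.   0.  49.  24.] w 41.9 F [ 0.  -0.2 -0.4] t 65.4
turn 1 x [-0.     -0.0001 -0.0011] | shift [ 0.1 -0.2  0.4] = 1 x [ 0.1 -0.2  0.4]
```

Request:
{"fn": "move_arm", "kwargs": {"plan": [{"x": 0,"y": 0,"z": 0.3,"rx": 0,"ry": 0,"rz": 0},{"x": 0,"y": 0,"z": 0,"rx": 0,"ry": 0,"rz": 0}]}}

```text
time_s: 65.6
ee_pos: [448.8, -344.5, 40.7]
ee_rot: [180.0, -0.0, 27.1]
force: [-0.4, 0.5, 2.2]
gripper_width: 41.9
gripper_force: 8.0
```

Request:
{"fn": "move_arm", "kwargs": {"plan": [{"x": 0,"y": 0,"z": 0,"rx": 0,"ry": 0,"rz": 0},{"x": 0,"y": 0,"z": 0,"rx": 0,"ry": 0,"rz": 0},{"x": 0,"y": 0,"z": 0,"rx": 0,"ry": 0,"rz": 0},{"x": 0,"y": 0,"z": -20,"rx": 0,"ry": 0,"rz": 0},{"x": 0,"y": 0,"z": -45,"rx": 0,"ry": 0,"rz": 0},{"x": 5,"y": -25,"z": -20,"rx": 0,"ry": 0,"rz": 0},{"x": 10.7,"y": -42.5,"z": -4,"rx": 0,"ry": 0,"rz": 0},{"x": 10.7,"y": -42.5,"z": -4,"rx": 0,"ry": 0,"rz": 0},{"x": 10.7,"y": -42.5,"z": -4,"rx": 0,"ry": 0,"rz": 0},{"x": 10.7,"y": -42.5,"z": -4,"rx": 0,"ry": 0,"rz": 0}], "grip": 0.9}}

```text
time_s: 66.6
ee_pos: [401.7, -147.7, 141.6]
ee_rot: [-180.0, -0.0, 27.1]
force: [0.6, 0.4, -0.7]
gripper_width: 82.3
gripper_force: 0.0
```

Request:
{"fn": "move_arm", "kwargs": {"plan": [{"x": 10.7,"y": -42.5,"z": -4,"rx": 0,"ry": 0,"rz": 0},{"x": 10.7,"y": -42.5,"z": -4,"rx": 0,"ry": 0,"rz": 0},{"x": 10.7,"y": -42.5,"z": -4,"rx": 0,"ry": 0,"rz": 0},{"x": 10.7,"y": -42.5,"z": -4,"rx": 0,"ry": 0,"rz": 0},{"x": 10.7,"y": -42.5,"z": -4,"rx": 0,"ry": 0,"rz": 0},{"x": 10.7,"y": -42.5,"z": -4,"rx": 0,"ry": 0,"rz": 0},{"x": 10.7,"y": -42.5,"z": -4,"rx": 0,"ry": 0,"rz": 0},{"x": 10.7,"y": -42.5,"z": -4,"rx": 0,"ry": 0,"rz": 0},{"x": 10.7,"y": -42.5,"z": -4,"rx": 0,"ry": 0,"rz": 0},{"x": 10.7,"y": -42.5,"z": -4,"rx": 0,"ry": 0,"rz": 0}]}}

```text
time_s: 67.6
ee_pos: [302.9, 279.6, 181.9]
ee_rot: [180.0, -0.0, 27.2]
force: [1.5, 1.3, -0.9]
gripper_width: 82.0
gripper_force: 0.0
```

Request:
{"fn": "move_arm", "kwargs": {"plan": [{"x": 10.7,"y": -42.5,"z": 0,"rx": 0,"ry": 0,"rz": 0},{"x": 10.7,"y": -42.5,"z": 0,"rx": 0,"ry": 0,"rz": 0},{"x": 10.7,"y": -42.5,"z": 0,"rx": 0,"ry": 0,"rz": 0},{"x": 10.7,"y": -42.5,"z": 0,"rx": 0,"ry": 0,"rz": 0},{"x": 10.7,"y": -42.5,"z": 0,"rx": 0,"ry": 0,"rz": 0},{"x": 10.7,"y": -42.5,"z": 0,"rx": 0,"ry": 0,"rz": 0},{"x": 0,"y": 0,"z": 0,"rx": 0,"ry": 0,"rz": 0},{"x": 0,"y": 0,"z": 0,"rx": 0,"ry": 0,"rz": 0}]}}

```text
time_s: 68.4
ee_pos: [244.1, 534.2, 180.8]
ee_rot: [179.9, 0.1, 27.2]
force: [-0.1, -0.4, 0.1]
gripper_width: 82.0
gripper_force: 0.0
```

```bash
python3 - <<'E'
from workcell import *; import pickle,cv2,numpy as np
F=[grab_frame('top'),grab_frame('side')]; pickle.dump(F,open('f3.pkl','wb')); T,S=F
c=lambda f,x,y,g:cv2.resize(cv2.convertScaleAbs(f['img'][y:y+36,x:x+36,::-1],alpha=g),(160,160),interpolation=cv2.INTER_LINEAR)
c=lambda f,x,y,g:cv2.resize(cv2.convertScaleAbs(f['img'][y:y+36,x:x+36,::-1],alpha=g),(260,260),interpolation=cv2.INTER_LINEAR)
tp=[(367,215),(220,204),(247,158),(134,236),(288,229)]; sd=[(274,308),(225,182),(275,182),(172,145),(220,235)]
L=[c(T,*p,1.2) for p in tp]; M=[c(S,*p,2.2) for p in sd]
cv2.imwrite('pics/c4.png',np.vstack([np.hstack(L[:3]),np.hstack(M[:3])])); cv2.imwrite('pics/c5.png',np.vstack([np.hstack(L[3:]),np.hstack(M[3:])]))
E
python3 cen.py f3.pkl; python3 chk2.py f3.pkl
```

```text
broad t world [ 0.  -0.4] heel axes [ 0.1 -0.4] area 529 485 dth 0.8
broad s world [ 0.1 -0.3] heel axes [ 0.1 -0.3] area 331 290 dth -0.1
middle t world [ 0.  -0.7] heel axes [-0.3 -0.6] area 266 233 dth -2.4
middle s world [ 0.2 -0.2] heel axes [ 0.1 -0.3] area 440 375 dth -1.5
small t world [ 0.6 -0.3] heel axes [ 0.6 -0. ] area 106 83 dth -1.3
small s world [0.3 0.2] heel axes [0.2 0.3] area 41 30 dth -4.8
oblong t world [-0.8 -0.6] heel axes [0.6 0.8] area 426 392 dth 0.7
oblong s world [-0.8 -0.3] heel axes [0.8 0.5] area 399 352 dth 2.1
round t world [-0.  -0.1] heel axes [-0.  -0.1] area 140 118 dth -14.9
round s world [-0.3 -0. ] heel axes [-0.3 -0. ] area 94 75 dth -0.4
broad t in heel axes [1.5 0.9] [0.6] world [1.6 0.6] res 62.7 at zero 74.8
broad s in heel axes [0.6 0.2] [0.2] world [0.6 0.1] res 44.5 at zero 48.8
middle t in heel axes [-1.5 -2. ] [1.7] world [-0.5 -2.4] res 28.9 at zero 47.2
middle s in heel axes [0.7 0.7] [-0.3] world [0.3 1. ] res 44.5 at zero 51.1
small t in heel axes [-2.4  2. ] [-11.8] world [-1.5  2.7] res 69.5 at zero 72.9
small s in heel axes [-0.6 -0.2] [0.8] world [-0.6 -0. ] res 35.1 at zero 36.8
oblong t in heel axes [-1.2  2.7] [-0.2] world [ 0.7 -2.8] res 100.2 at zero 120.6
oblong s in heel axes [0.1 0.4] [1.] world [-0.2 -0.4] res 71.8 at zero 73.8
round t in heel axes [ 1.2 -0.3] [] world [ 1.2 -0.3] res 44.2 at zero 45.6
round s in heel axes [ 0.5 -0.6] [] world [ 0.5 -0.6] res 37.2 at zero 40.6
```

View pics/c4.png

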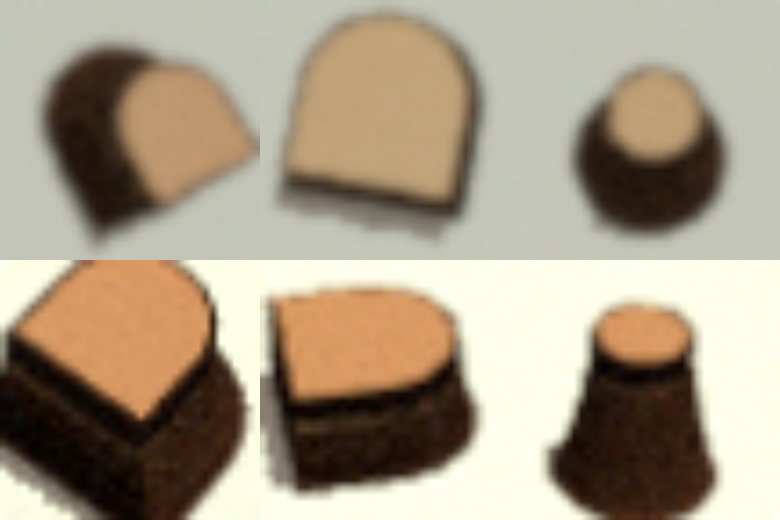

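View pics/c5.png

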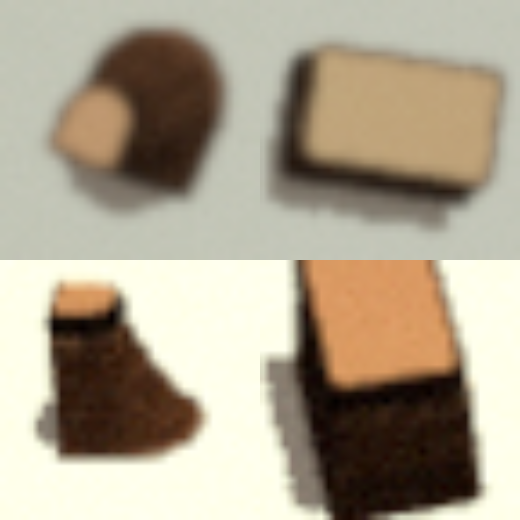

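The slivers of bare heel top are gone apart from a faint trace on the broad heel. The remaining offsets measure about 1 mm or less, and the fingers are clear of everything.

```bash
python3 -c "
from workcell import *; print(job_done())"
```

```text
the job is handed in; nothing more can be done
None
```

All five top pieces lie on their matching heels, with colour-centroid offsets of at most about 1 mm (the noisier top-view model fit gave up to about 3 mm on some); I let go of everything and handed the job in at about 68 s; no verdict came back.

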